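# Rack painted swatch plaques and set the dryer timer

## Task

Get this batch of painted swatch plaques drying: first turn the red counter knob on the console anticlockwise all the way back to its zero stop, then stand every plaque on the table upright on edge in the drying rack, one to a slot. When they are all in, turn the black timer dial clockwise from off by two clicks for each plaque in the rack, let go of everything, and knock over none of the bottles, jars, tins or mugs standing about.

Things in the scene. Friction and masses are not known exactly. Their poses are not given: they have to be found in the camera images.
- counter (a joint): red reset knob of the batch counter, on the console top. rad, 0 = at its zero stop (white mark of the knob at the large red dot), grows clockwise seen from above, up to 3.0. Starts 1.0 to 2.4 past zero. Turns with light even friction (0.03 N m), stays where it is left, and stops hard at 0
- counter_grip (a point): point on the vertical axis of the red reset knob, at the height to grip. The knob is an upright bar 42 mm long, 14 mm thick (grip across the thickness), its top 7 mm above this point and its lower end 25 mm below it. x axis: along the bar, turning with it (the white mark is at the -x end); z up
- dial (a joint): black timer dial on the console top, beside the red knob. rad, 0 = off, grows clockwise seen from above; it clicks into a spring detent every 0.5236 rad (30 degrees, 12 to the turn), positions 0 to 11 clicks, hard stops at 0 and 11 clicks. Starts at 0. About 0.07 N m to get over a click, after which it snaps to the next detent; let go, it settles in the nearest one
- dial_grip (a point): point on the vertical axis of the black dial, at the height to grip. Same upright bar as the reset knob: 42 mm long, 14 mm thick, top 7 mm above this point, lower end 25 mm below it. x axis: along the bar, turning with it (white mark at the -x end); z up. A ring of dots of 42 mm radius on the console marks the clicks; the large orange one is off
- console: fixed white dryer console, 150 x 270 x 50 mm, origin at the centre of its underside, z up. Axes of the red knob at (0, +68 mm) and of the dial at (0, -68 mm) on its top, so the red knob is on the robot's left of the two
- rack: fixed wooden drying rack, base 70 x 148 x 8 mm, origin at the centre of its underside, z up. Six upright dividers across it (each 8 mm thick along rack y, 40 mm long along rack x, tops 40 mm above the table) leave five slots side by side along rack y, each 20 mm wide, 32 mm deep, open at both ends
- slot0 (a point): centre of the floor of rack slot 0 (8 mm above the table, at rack y = -56 mm); axes as the rack's: y across the slot, x along it
- slot1 (a point): centre of the floor of rack slot 1 (8 mm above the table, at rack y = -28 mm); axes as the rack's: y across the slot, x along it
- slot2 (a point): centre of the floor of rack slot 2 (8 mm above the table, at rack y = 0 mm); axes as the rack's: y across the slot, x along it
- slot3 (a point): centre of the floor of rack slot 3 (8 mm above the table, at rack y = 28 mm); axes as the rack's: y across the slot, x along it
- slot4 (a point): centre of the floor of rack slot 4 (8 mm above the table, at rack y = 56 mm); axes as the rack's: y across the slot, x along it
- plaque_a: loose wooden swatch plaque with a red painted face, 80 x 50 x 12 mm, about 50 g; may be absent (None). Starts lying flat, painted face up. Origin at the centre of the unpainted face (the underside as it lies); x along its 80 mm, y along its 50 mm, z out of the painted face, so its middle is 6 mm along z
- plaque_b: loose wooden swatch plaque with a blue painted face, 80 x 50 x 12 mm, about 50 g; may be absent (None). Starts lying flat, painted face up. Origin at the centre of the unpainted face (the underside as it lies); x along its 80 mm, y along its 50 mm, z out of the painted face, so its middle is 6 mm along z
- plaque_c: loose wooden swatch plaque with a yellow painted face, 80 x 50 x 12 mm, about 50 g; may be absent (None). Starts lying flat, painted face up. Origin at the centre of the unpainted face (the underside as it lies); x along its 80 mm, y along its 50 mm, z out of the painted face, so its middle is 6 mm along z
- plaque_d: loose wooden swatch plaque with a green painted face, 80 x 50 x 12 mm, about 50 g; may be absent (None). Starts lying flat, painted face up. Origin at the centre of the unpainted face (the underside as it lies); x along its 80 mm, y along its 50 mm, z out of the painted face, so its middle is 6 mm along z
- bottle_dark: bystander: loose black bottle, 56 mm across, 130 mm tall; origin at the centre of its underside, z up
- bottle_blue: bystander: loose dark bottle with blue cap, 52 mm across, 110 mm tall; origin at the centre of its underside, z up
- jar_white: bystander: loose white jar, 52 mm across, 42 mm tall; origin at the centre of its underside, z up
- pot_clear: bystander: loose clear pot with black lid, 48 mm across, 40 mm tall; origin at the centre of its underside, z up
- dropper: bystander: loose brown dropper bottle, 28 mm across, 70 mm tall; origin at the centre of its underside, z up
- mug: bystander: loose white mug, 80 mm across plus a handle on its +y side, 85 mm tall; origin at the centre of its underside, z up
- tin: bystander: loose brass-coloured tin, 56 mm across, 50 mm tall; origin at the centre of its underside, z up
There are look-alikes about, which are no part of the job. Leave any purple or white look-alike of the plaque_a alone.

How it is judged:
By the outcome, as a careful person would: the job done as asked, in the order asked, and still so for the second after the job is handed in, with the robot touching nothing.
Of plaque_a, plaque_b, plaque_c, plaque_d only 3 to 4 are there at a start; the rules pass over those that are not, and their reading is None.
At some moment in a run one of plaque_a, plaque_b, plaque_c, plaque_d may be knocked a few centimetres aside while the robot is not near it.
It also fails if it takes over 210 s, if anything falls off the work surface, if the arm or the gripper's body presses on something with over 40 N, if the wrist force passes 120 N, or if a joint passes its speed limit or range.

## Robot

A 6-joint arm with a two-finger parallel gripper is mounted at the origin on the work surface. World frame = base frame: x ahead of the robot, y to its left, z up, the work surface at z = 0. Lengths are in m, angles in rad, forces in N, time in s.
With the tool pointing down it reaches from about 0.3 to 0.875 m from the base axis. Payload 6.4 kg.
Tool frame: the origin (TCP) lies midway between the tips of the shut fingers; the grasp point (between the pads) lies 19 mm behind it; z points along the fingers, y is the line along which they close (so a half turn about z gives the same grasp; the last joint's range is limited). The gripper opens to 85 mm and grips with 20 to 120 N. Pads are 22 mm wide; open, the fingers measure 114 mm over their backs; the gripper's body (76 mm by 85 mm) begins 54 mm behind the grasp point. The pads swing forward as they close: fully open they stand 13 mm farther back than shut.
Start: joints at [1.04, 0.181, 1.607, -0, 1.354, -0.206], TCP at [0.183, 0.545, 0.205] pointing down, gripper open.
Joint ranges: [-2.99, 2.99], [-0.89, 2.07], [0.3, 2.58], [-1.14, 4.28], [0, 2.63], [-3.12, 3.12]. Speed limits (rad/s): [2.57, 2.57, 3.01, 3.14, 3.14, 3.14].

## Interface

Orientations are given as a unit quaternion [w, x, y, z].
In Python, from bench import ctrl gives the robot as it stands.
- The arm moves only by the tool send_rows, never from a script. Its argument "motion" is a list of rows, each a list of 7 numbers: the turn, a rotation vector about the tool's x, y, z in degrees, then the shift along the tool's x, y, z in mm, then the closure, from -1 (fully open) to 1 (shut). In form: [[rx, ry, rz, tx, ty, tz, grip], ...]. A call has exactly 10 rows; each row shifts and turns the commanded pose from where the row before left it, along the tool's axes as they then stand; what a row does not reach is not made up. A row lasts 1/10 s, in which the tool goes at most 50 mm and 8.59 degrees, less where a joint would pass 70% of its speed; a pose out of reach is approached as far as the arm can. A call is refused whole if a number of a shift passes 50 or a number of a turn 8.59, either way. A call with a gripper value outside its range is refused whole. The fingers move at their own pace and stop on an object; the grip force is fixed at half the most. Time passes only in rows, so rows that do not move let the fingers close, or fill a call up. It gives the time, the measured TCP pose, the force, the opening and the grip force at its end, in the units of the state.
- ctrl.get_obs(): the state, without advancing time (a new reading comes with each control period).
- ctrl.camera(name): name is "scene" or "top" or "wrist"; returns a dict with "color" (420x560x3 uint8, red, green, blue), "z_map" (420x560 float32, m along the optical axis (not along the pixel's ray), 0 where there is no reading), "mtx" (3x3 intrinsics, pixels), "extrinsics" (4x4, takes a point from camera to world coordinates); the wrist camera has in their place "hand_eye" (4x4, takes a point from camera to tool coordinates, whose origin is the TCP and whose axes are the flange's). Camera axes: x right, y down, z forward; pixel columns grow to the right and rows downward; lengths in m; the calibration is good to about 2 mm. A picture is of the moment at which its call begins: read the wrist's pose just before it.
- ctrl.hand_in(): hands the job in; it is judged then, once.
The state is a dict: "time_s": time; "q": joint angles; "dq": joint speeds; "joint_efforts": joint torques, N m; "eef_pos": TCP position; "eef_rot": TCP orientation; "wrist_force": force on the tool from outside, world axes, zero at the start; "torque": the same for the moment, N m; "opening": opening from 0.0 (shut) to 1.0 (fully open); "grasp_force": force on a finger pad.
Only numpy, scipy, OpenCV 4.12 (cv2) and the standard library are available. Lean on these libraries where they do the work, as an engineer would, in place of code of your own. Each camera call takes 0.05 s, during which the arm holds its last target. There are 200 camera calls.

## Working session

There is one attempt and no reset: what is moved stays moved. The work goes in short steps, Python scripts to look and compute and a tool call to move; the robot and the scene stay as the last step left them, time stands still between calls to the robot, and variables do not carry over. Pictures are saved under pics/ and viewed, at most 14 in all, crops included, and the job is handed in when it is done.

Besides the shell and the picture viewer there is one more tool, called after ">>>" by a JSON object that holds its "api" and its "payload", one argument or row to a line. send_rows: Moves the arm, as the interface text tells. Its arguments: {"type":"object","properties":{"motion":{"type":"array","items":{"type":"array","items":{"type":"number"}}}},"required":["motion"]}

```bash
mkdir -p pics; ls; python3 - <<'E'
from bench import ctrl
import cv2,numpy as np
o=ctrl.get_obs();print({k:np.round(v,3) for k,v in o.items()})
for n in("scene","top"):
    c=ctrl.camera(n);cv2.imwrite(f"pics/{n}0.png",c["color"][:,:,::-1]);print(n,c["mtx"],c["extrinsics"])
    np.savez(f"{n}0.npz",**c)
E
```

```text
pics
{'time_s': np.float64(0.0), 'q': array([ 1.04 ,  0.182,  1.608, -0.   ,  1.354, -0.206]), 'dq': array([-0.001, -0.   , -0.   , -0.002,  0.001,  0.001]), 'joint_efforts': array([-1.0000e-03, -4.4486e+01, -3.5134e+01, -0.0000e+00,  9.0000e-03,
       -0.0000e+00]), 'eef_pos': array([0.183, 0.544, 0.204]), 'eef_rot': array([-0.   ,  0.162,  0.987, -0.001]), 'wrist_force': array([-0.261,  0.307,  0.013]), 'torque': array([-0.051,  0.012,  0.027]), 'grasp_force': np.float64(0.0), 'opening': np.float64(1.0)}
scene [[492.39077898   0.         284.14876971]
 [  0.         492.39077898 216.04528195]
 [  0.           0.           1.        ]] [[-0.21027356  0.6486149  -0.73149419  1.47818175]
 [ 0.97760329  0.14620857 -0.15137655  0.2449496 ]
 [ 0.00876563 -0.74694161 -0.66483186  0.96936311]
 [ 0.          0.          0.          1.        ]]
top [[518.87485789   0.         281.87910259]
 [  0.         518.87485789 204.7651549 ]
 [  0.           0.           1.        ]] [[ 0.0238025  -0.99653854  0.07965158  0.3876305 ]
 [-0.99968713 -0.02433873 -0.00576794  0.02468386]
 [ 0.00768659 -0.07948937 -0.99680608  1.42374167]
 [ 0.          0.          0.          1.        ]]
```

View pics/top0.png

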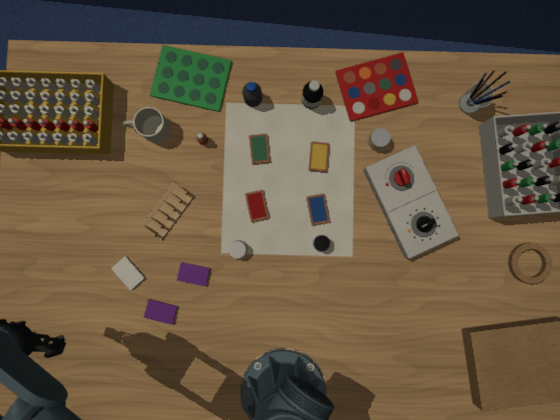

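View pics/scene0.png

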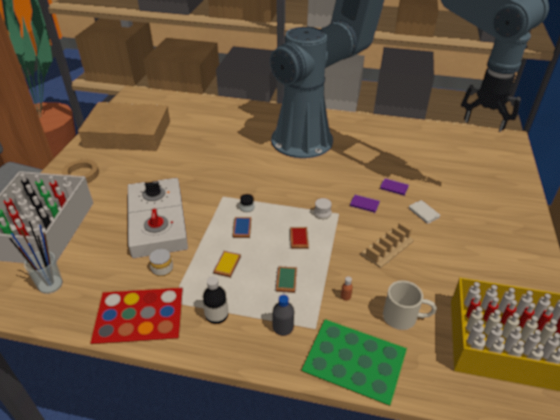

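The top view shows all four plaques on the paper mat: green (260,149), yellow (319,157), red (257,206) and blue (318,209). The console is at (411,202) with the red knob at (402,178) and the dial at (425,224), the rack is at (169,210), and the purple and white look-alikes are near (177,290) and (128,273). The scene view agrees.

```bash
cat > lib.py <<'E'
import numpy as np,cv2
from scipy.spatial.transform import Rotation as R
def pts(c,T=None):
    T=c["extrinsics"] if T is None else T
    z=c["z_map"];v,u=np.mgrid[:z.shape[0],:z.shape[1]];K=c["mtx"]
    P=np.stack([(u-K[0,2])/K[0,0]*z,(v-K[1,2])/K[1,1]*z,z],-1)
    return P@T[:3,:3].T+T[:3,3]
def ray(c,uv,h,T=None):
    T=c["extrinsics"] if T is None else T
    uv=np.atleast_2d(uv);K=c["mtx"]
    d=np.c_[(uv[:,0]-K[0,2])/K[0,0],(uv[:,1]-K[1,2])/K[1,1],np.ones(len(uv))]@T[:3,:3].T
    return T[:3,3]+d*((h-T[2,3])/d[:,2])[:,None]
def rect(c,mask,h,T=None):   # biggest blob -> centre, size, azimuth(deg) of long side
    cs,_=cv2.findContours(mask.astype(np.uint8),cv2.RETR_EXTERNAL,cv2.CHAIN_APPROX_NONE)
    k=max(cs,key=cv2.contourArea).reshape(-1,2)
    w=(ray(c,k,h,T)[:,:2]*1000).astype(np.float32)
    (p,s,a)=cv2.minAreaRect(w)
    if s[0]<s[1]: a+=90;s=s[::-1]
    return np.round(p,1),np.round(s,1),round((a+90)%180-90,1)
HUE={"red":[(0,6),(172,180)],"blue":[(105,120)],"yellow":[(18,30)],"green":[(60,90)]}
def hmask(c,name,smin=110,vmin=50):
    H=cv2.cvtColor(c["color"],cv2.COLOR_RGB2HSV)
    m=np.zeros(H.shape[:2],bool)
    for a,b in HUE[name]: m|=(H[...,0]>=a)&(H[...,0]<=b)
    return m&(H[...,1]>smin)&(H[...,2]>vmin)
E
python3 - <<'E'
from lib import *
c=dict(np.load("top0.npz"))
P=pts(c)
roi=np.zeros((420,560),bool);roi[130:225,240:335]=1
for n in HUE: 
    if n: print(n,rect(c,hmask(c,n)&roi,.012))
# height of table near, console, rack
print("table z",np.median(P[200:210,280:300,2]))
roi=np.zeros((420,560),bool);roi[140:262,360:462]=1
print("console",rect(c,roi&(P[...,2]>.04)&(P[...,2]<.06),.05),np.median(P[200:205,400:408,2]))
roi=np.zeros((420,560),bool);roi[178:245,140:200]=1
z=P[...,2]
print("rack base",rect(c,roi&(z>.004),.008),"tops",rect(c,cv2.morphologyEx((roi&(z>.025)).astype(np.uint8),cv2.MORPH_CLOSE,np.ones((9,9))),.04))
for nm,(x,y) in dict(bdark=(313,94),bblue=(253,94),jar=(238,250),pot=(322,243),drop=(203,139),mug=(148,123),tin=(381,140)).items(): print(nm,P[y,x].round(3))
a=cv2.resize(c["color"][140:262,360:462],None,fx=5,fy=5,interpolation=cv2.INTER_CUBIC)
b=cv2.resize(c["color"][178:245,140:200],None,fx=5,fy=5,interpolation=cv2.INTER_CUBIC)
o=np.zeros((600,800,3),np.uint8);o[:,:510]=a[:600];o[:335,510:800]=b[:,:290];cv2.imwrite("pics/crop1.png",o[:,:,::-1])
E
```

```text
red (array([497.4,  86.5]), array([67.7, 39.3]), 14.0)
blue (array([491.5, -81.6]), array([64.3, 35.7]), 11.7)
yellow (array([637.3, -81.2]), array([69.1, 41.1]), -3.6)Traceback (most recent call last):
  File "<stdin>", line 6, in <module>
  File "lib.py", line 15, in rect
    k=max(cs,key=cv2.contourArea).reshape(-1,2)
      ~~~^^^^^^^^^^^^^^^^^^^^^^^^
ValueError: max() iterable argument is empty
```

```bash
sed -i 's/"green":\[(60,90)\]/"green":[(40,100)]/; s/smin=110,vmin=50/smin=90,vmin=30/' lib.py
cat > m0.py <<'E'
from lib import *
c=dict(np.load("top0.npz"))
P=pts(c)
print(cv2.cvtColor(c["color"],cv2.COLOR_RGB2HSV)[149,260])
roi=np.zeros((420,560),bool);roi[130:225,240:335]=1
for n in HUE: print(n,rect(c,hmask(c,n)&roi,.012))
print("table z",np.median(P[200:210,280:300,2]))
roi=np.zeros((420,560),bool);roi[140:262,360:462]=1
print("console",rect(c,roi&(P[...,2]>.04)&(P[...,2]<.06),.05),np.median(P[200:205,400:408,2]))
roi=np.zeros((420,560),bool);roi[178:245,140:200]=1
z=P[...,2]
print("rack base",rect(c,roi&(z>.004),.008),"tops",rect(c,cv2.morphologyEx((roi&(z>.025)).astype(np.uint8),cv2.MORPH_CLOSE,np.ones((9,9))),.04))
for nm,(x,y) in dict(bdark=(313,94),bblue=(253,94),jar=(238,250),pot=(322,243),drop=(203,139),mug=(148,123),tin=(381,140)).items(): print(nm,P[y,x].round(3))
a=cv2.resize(c["color"][140:262,360:462],None,fx=5,fy=5,interpolation=cv2.INTER_CUBIC)
b=cv2.resize(c["color"][178:245,140:200],None,fx=5,fy=5,interpolation=cv2.INTER_CUBIC)
o=np.zeros((600,800,3),np.uint8);o[:,:510]=a[:600];o[:335,510:800]=b[:,:290];cv2.imwrite("pics/crop1.png",o[:,:,::-1])
E
python3 m0.py
```

```text
[69 94 76]
red (array([497.4,  86.5]), array([67.7, 39.3]), 14.0)
blue (array([491.8, -81.2]), array([65., 37.]), 11.7)
yellow (array([637.3, -81.2]), array([69.1, 41.1]), -3.6)
green (array([654.9,  83.1]), array([63.1, 34.7]), 7.9)
table z 0.0003978369294729278
console (array([ 516.4, -326. ]), array([269.1, 152. ]), 26.0) 0.04934691499025068
rack base (array([475.7, 332. ]), array([155.8,  78.6]), -35.6) tops (array([471.2, 337.4]), array([175.1,  63. ]), -27.9)
bdark [ 0.784 -0.057  0.101]
bblue [0.786 0.1   0.081]
jar [0.375 0.13  0.044]
pot [ 0.399 -0.093  0.037]
drop [0.67  0.233 0.043]
mug [0.719 0.393 0.005]
tin [ 0.678 -0.245  0.051]
```

View pics/crop1.png

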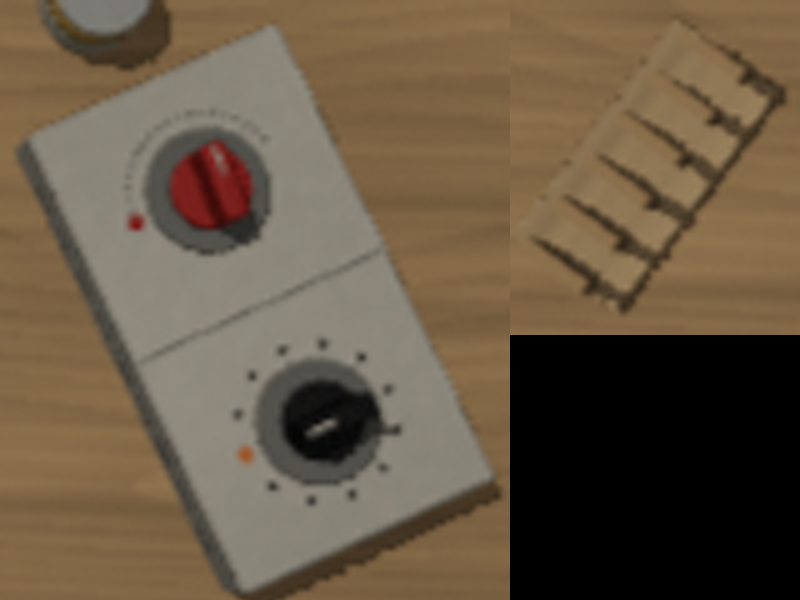

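The crop shows the red knob at crop px (210,190), with its mark pointing up and its zero dot at lower left (135,222). The dial is at (322,420) with its mark at the orange dot (246,455), and the rack shows its six dividers clearly.

```bash
cat >> lib.py <<'E'
def ori(psi,beta=0,gam=0):
    p=np.radians(psi);y=np.array([np.cos(p),np.sin(p),0]);z=np.array([0,0,-1.])
    return R.from_matrix(np.c_[np.cross(y,z),y,z])*R.from_euler("y",beta,degrees=True)
def state():
    from bench import ctrl
    o=ctrl.get_obs();q=o["eef_rot"];return o,np.array(o["eef_pos"])*1000,R.from_quat([*q[1:],q[0]])
def plan(legs,start=None):  # legs: (pos mm|None,ori|None,grip,n|None)
    if start is None:
        o,p,r=state()
    else: p,r=start
    rows=[]
    for pos,ro,g,n in legs:
        p1=p if pos is None else np.array(pos,float); r1=r if ro is None else ro
        rv=(r.inv()*r1).as_rotvec();a=np.degrees(np.linalg.norm(rv))
        n=max(n or 0,int(np.ceil(max(np.linalg.norm(p1-p)/48,a/8.5))),1)
        p0,r0=p,r
        for i in range(1,n+1):
            rt=r0*R.from_rotvec(rv*i/n);pt=p0+(p1-p0)*i/n
            d=np.round(r.inv().as_matrix()@(pt-p));w=np.round((r.inv()*rt).as_rotvec(degrees=True),1)
            if i==n: d=np.round(r.inv().as_matrix()@(pt-p),1)
            rows.append([*w,*d,g]);p=p+r.as_matrix()@d;r=r*R.from_rotvec(w,degrees=True)
    while len(rows)%10: rows.append([0]*6+[rows[-1][6]])
    f=lambda v:("%.1f"%(v+0.)).rstrip("0").rstrip(".").replace("-0","0") if abs(v)<.05 else ("%.1f"%v).rstrip("0").rstrip(".")
    for k in range(0,len(rows),10): print("["+",".join("["+",".join(f(x) for x in rw)+"]" for rw in rows[k:k+10])+"]")
    return p,r
def wrist():
    from bench import ctrl
    o,p,r=state();c=ctrl.camera("wrist");T=np.eye(4);T[:3,:3]=r.as_matrix();T[:3,3]=p/1000
    return c,T@c["hand_eye"]
E
python3 -c "
from lib import *
plan([([330,200,280],ori(20),-1,None),([577,-296,280],ori(-68),-1,None)])"
```

```text
[[0,0,6.4,-31,-35,-9,-1],[0,0,6.4,-35,-31,-10,-1],[0,0,6.5,-38,-27,-9,-1],[0,0,6.4,-41,-23,-10,-1],[-0.1,0,6.4,-43,-18,-9,-1],[0,0,6.4,-45,-13,-10,-1],[0,0,6.5,-46,-8,-9,-1],[0,0,6.4,-47.1,-2.7,-9.5,-1],[0,0,7.3,-46,5,0,-1],[0,0,7.4,-45,11,0,-1]]
[[0,0,7.3,-43,17,0,-1],[0,0,7.3,-40,22,0,-1],[0,0,7.4,-38,27,0,-1],[0,0,7.3,-34,31,0,-1],[0,0,7.3,-29,36,0,-1],[0,0,7.4,-24,39,0,-1],[0,0,7.3,-20,42,0,-1],[0,0,7.3,-14,44,0,-1],[0,0,7.4,-8,45,0,-1],[0,0,7.3,-2.1,46.6,0.3,-1]]
```

>>> {"api": "send_rows", "payload": {
  "motion": [
    [0,0,6.4,-31,-35,-9,-1],
    [0,0,6.4,-35,-31,-10,-1],
    [0,0,6.5,-38,-27,-9,-1],
    [0,0,6.4,-41,-23,-10,-1],
    [0,0,6.4,-43,-18,-9,-1],
    [0,0,6.4,-45,-13,-10,-1],
    [0,0,6.5,-46,-8,-9,-1],
    [0,0,6.4,-47,-3,-9,-1],
    [0,0,7.3,-46,5,0,-1],
    [0,0,7.4,-45,11,0,-1]
  ]
}}

```text
time_s: 1.1
eef_pos: [0.3714, 0.1156, 0.2804]
eef_rot: [0.0, 0.676, 0.737, 0.0]
wrist_force: [0.5, 0.3, 0.6]
opening: 1.0
grasp_force: 0.0
```

>>> {"api": "send_rows", "payload": {
  "motion": [
    [0,0,7.3,-43,17,0,-1],
    [0,0,7.3,-40,22,0,-1],
    [0,0,7.4,-38,27,0,-1],
    [0,0,7.3,-34,31,0,-1],
    [0,0,7.3,-29,36,0,-1],
    [0,0,7.4,-24,39,0,-1],
    [0,0,7.3,-20,42,0,-1],
    [0,0,7.3,-14,44,0,-1],
    [0,0,7.4,-8,45,0,-1],
    [0,0,7.3,-2,47,0,-1]
  ]
}}

```text
time_s: 2.1
eef_pos: [0.5777, -0.2975, 0.2794]
eef_rot: [-0.0, 0.982, 0.188, -0.0]
wrist_force: [1.1, -0.7, 0.6]
opening: 1.005
grasp_force: 0.0
```

```bash
python3 - <<'E'
from lib import *
o,p,r=state();print(p.round(1),r.as_matrix().round(3).tolist(),o["q"].round(3),o["time_s"])
c,T=wrist();np.savez("w1.npz",T=T,**c);cv2.imwrite("pics/w1.png",c["color"][:,:,::-1]);print(c["hand_eye"].round(3),c["mtx"][0])
c=dict(np.load("top0.npz"));P=pts(c)
E
```

```text
[ 577.7 -297.5  279.4] [[0.929, 0.369, -0.001], [0.369, -0.929, 0.001], [-0.0, -0.001, -1.0]] [-0.658  0.299  1.315  0.     1.529  0.535] 2.1
[[-0.001 -0.957 -0.292  0.074]
 [ 1.    -0.001  0.001  0.   ]
 [-0.001 -0.292  0.957 -0.169]
 [ 0.     0.     0.     1.   ]] [327.5917902   0.        280.3497134]
```

View pics/w1.png

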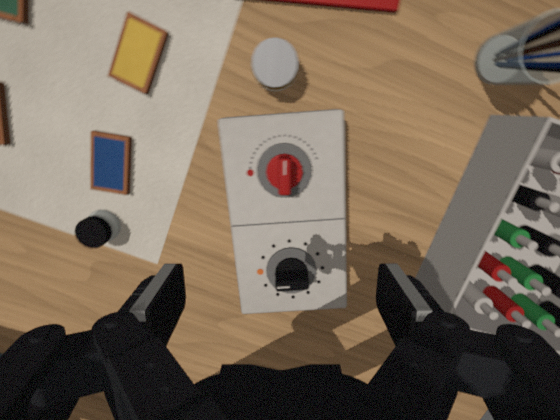

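The wrist view shows the console from (220,118) to (347,308), the red knob at (285,172), the dial at (290,273), and the tin at (275,63). The knob's bar angle is next, from the depth map.

```bash
cat > knob.py <<'E'
from lib import *
import sys
d=dict(np.load(sys.argv[1]));T=d.pop("T");P=pts(d,T)*1000
H=cv2.cvtColor(d["color"],cv2.COLOR_RGB2HSV)
for nm,ct in (("red",(577.5,-296.2)),("dial",(455.3,-355.8))):
    dd=np.hypot(P[...,0]-ct[0],P[...,1]-ct[1]);m=(dd<40)&(P[...,2]>55)
    z=P[...,2][m];top=np.percentile(z,95);print(nm,"n",m.sum(),"zpct",np.percentile(z,[10,30,50,70,90,99]).round(1))
    t=m&(P[...,2]>top-5);Q=P[t][:,:2].astype(np.float32)
    (p,s,a)=cv2.minAreaRect(Q)
    if s[0]<s[1]:a+=90;s=s[::-1]
    w=t&(H[...,1]<70)&(H[...,2]>110)
    e=P[w][:,:2].mean(0)-p if w.any() else None
    print("top rect",np.round(p,1),np.round(s,1),"az",(a+90)%180-90,"white",w.sum(),e,None if e is None else np.degrees(np.arctan2(e[1],e[0])))
roi=(P[...,2]>44)&(P[...,2]<54)&(np.hypot(P[...,0]-516,P[...,1]+326)<170)
k=cv2.morphologyEx(roi.astype(np.uint8),cv2.MORPH_CLOSE,np.ones((25,25)))
print("console",rect(d,k,.05,T))
E
python3 knob.py w1.npz
```

```text
red n 20892 zpct [ 94.2 385.2 389.2 393.  398.4 402. ]
top rect [ 592.4 -291.8] [63.3 10.1] az -69.10552406311035 white 0 None None
dial n 1759 zpct [55.7 56.6 63.6 77.3 93.9 95.4]
top rect [ 456.3 -359.9] [41.7 13.8] az -64.17495346069336 white 38 [-6.49706124  9.51387601] 124.32931393190856
console (array([ 517.5, -330.1]), array([268.4, 148.6]), 26.0)
```

```bash
sed -i 's/(P\[...,2\]>55)/(P[...,2]>55)\&(P[...,2]<110)/' knob.py; python3 knob.py w1.npz; python3 - <<'E'
from lib import *
np.savez("t0T.npz",T=np.load("top0.npz")["extrinsics"],**{k:v for k,v in np.load("top0.npz").items()})
c,T=wrist();np.savez("w2.npz",T=T,**c);print(state()[1])
E
python3 knob.py w2.npz; python3 knob.py t0T.npz
```

```text
red n 2295 zpct [55.7 56.5 57.8 64.7 94.1 95.4]
top rect [ 577.9 -300.8] [41.  13.5] az 21.660587310791016 white 6 [-17.38369016   0.15931736] 179.47491260973797
dial n 1759 zpct [55.7 56.6 63.6 77.3 93.9 95.4]
top rect [ 456.3 -359.9] [41.7 13.8] az -64.17495346069336 white 38 [-6.49706124  9.51387601] 124.32931393190856
console (array([ 517.5, -330.1]), array([268.4, 148.6]), 26.0)
[ 577.57147061 -300.78763369  276.59274563]
red n 2309 zpct [55.7 56.5 57.8 64.6 93.9 95.4]
top rect [ 578.5 -300.9] [41.  13.4] az 20.554697036743164 white 23 [9.33369006 4.32517641] 24.862725512331245
dial n 1779 zpct [55.7 56.6 63.5 77.5 93.8 95.3]
top rect [ 455.8 -360. ] [41.1 14.5] az -64.5540771484375 white 33 [-4.48815883  6.57836072] 124.30419263225666
console (array([ 517.5, -330.2]), array([268.3, 148.6]), 26.0)
red n 411 zpct [56.  58.3 62.  68.6 93.7 97.5]
top rect [ 578.2 -297.2] [40.7 14.7] az 23.263362884521484 white 0 None None
dial n 418 zpct [56.  58.1 61.8 67.2 93.8 97.4]
top rect [ 455.9 -357.6] [41.5 13.6] az -64.35938262939453 white 1 [-5.31323427 11.33201553] 115.12043896634619
console (array([ 532. , -318.6]), array([303.7, 151.5]), 26.0)
```

```bash
python3 -c "
from lib import *
plan([([578.2,-299,170],ori(-68.5),-1,3),([578.2,-299,70],None,-1,4)])
print(state()[1])"
```

```text
[[0,0,0,1,0,36,-1],[-0.1,0.1,0,0,-1,35,-1],[0,0,0.1,0.4,-0.3,35.6,-1],[0,0,0,0,0,25,-1],[0,0,0,0,0,25,-1],[0,0,0,0,0,25,-1],[0,0,0,0.1,0.1,25,-1],[0,0,0,0,0,0,-1],[0,0,0,0,0,0,-1],[0,0,0,0,0,0,-1]]
[ 577.57147061 -300.78763369  276.59274563]
```

>>> {"api": "send_rows", "payload": {
  "motion": [
    [0,0,0,1,-1,36,-1],
    [0,0,0,0,-1,35,-1],
    [0,0,0,0,0,36,-1],
    [0,0,0,0,0,25,-1],
    [0,0,0,0,0,25,-1],
    [0,0,0,0,0,25,-1],
    [0,0,0,0,0,25,-1],
    [0,0,0,0,0,0,-1],
    [0,0,0,0,0,0,1],
    [0,0,0,0,0,0,1]
  ]
}}

```text
time_s: 3.2
eef_pos: [0.5785, -0.2942, 0.075]
eef_rot: [0.001, 0.982, 0.191, 0.001]
wrist_force: [0.4, -0.1, -0.2]
opening: 0.696
grasp_force: 0.0
```

>>> {"api": "send_rows", "payload": {
  "motion": [
    [0,0,0,0,0,0,1],
    [0,0,0,0,0,0,1],
    [0,0,0,0,0,0,1],
    [0,0,0,0,0,0,1],
    [0,0,0,0,0,0,1],
    [0,0,-3,0,0,0,1],
    [0,0,-5,0,0,0,1],
    [0,0,-7,0,0,0,1],
    [0,0,-8,0,0,0,1],
    [0,0,-8,0,0,0,1]
  ]
}}

```text
time_s: 4.2
eef_pos: [0.5774, -0.2936, 0.073]
eef_rot: [-0.0, 0.894, 0.449, -0.0]
wrist_force: [-0.1, -0.6, 0.0]
opening: -0.002
grasp_force: 0.0
```

```bash
python3 - <<'E'
from lib import *
o,p,r=state();print(p,o["opening"],o["q"].round(3),o["dq"].round(3))
c,T=wrist();np.savez("w3.npz",T=T,**c);cv2.imwrite("pics/w3.png",c["color"][:,:,::-1])
o,p,r=state();print(p,o["opening"])
E
```

```text
[ 577.44027958 -293.62372932   72.98828109] -0.0023880977251765525 [-0.653  0.475  1.51   0.     1.157 -0.013] [-0.000e+00  1.000e-03  0.000e+00  1.000e-03 -1.000e-03 -1.386e+00]
[ 577.44722679 -293.67263205   73.00453542] -0.003114996913493993
```

View pics/w3.png

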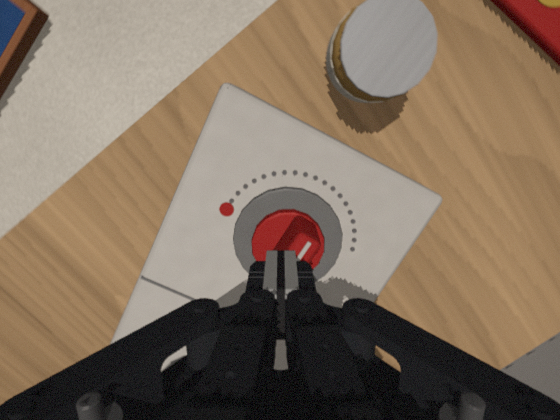

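The picture shows the fingers shut at (280,255), standing over or beside the bar. The mark is at (305,245) and hasn't turned. I'll check heights by depth before trying again.

```bash
python3 - <<'E'
from lib import *
d=dict(np.load("w3.npz"));T=d.pop("T");P=pts(d,T)*1000
for u,v in ((230,150),(150,50),(226,209),(305,245),(300,255),(290,228),(280,262),(280,275),(262,285),(330,260),(318,255),(270,240)): print((u,v),P[v,u].round(1),d["color"][v,u],d["z_map"][v,u].round(3))
crop=cv2.resize(d["color"][200:330,210:370],None,fx=4.5,fy=4.5,interpolation=cv2.INTER_CUBIC);cv2.imwrite("pics/w3c.png",crop[:,:,::-1])
E
```

```text
(230, 150) [ 583.8 -236.2   50.4] [173 166 157] 0.19
(150, 50) [ 5.732e+02 -1.528e+02  5.000e-01] [181 172 158] 0.22
(226, 209) [ 559.2 -262.6   50.7] [150  42  40] 0.201
(305, 245) [ 592.4 -293.9   93.2] [160 140 132] 0.162
(300, 255) [ 587.5 -296.4   94.2] [174 167 161] 0.162
(290, 228) [ 587.6 -289.    72.4] [95 28 26] 0.181
(280, 262) [ 583.6 -285.1  115.2] [19 21 20] 0.14
(280, 275) [ 583.4 -285.4  125.7] [18 20 21] 0.13
(262, 285) [ 575.3 -284.3  126.6] [43 42 39] 0.13
(330, 260) [ 591.8 -326.4   56.2] [109 106 101] 0.205
(318, 255) [ 589.1 -315.5   64. ] [150  40  39] 0.195
(270, 240) [ 572.2 -290.6   64.6] [150  43  39] 0.192
```

View pics/w3c.png

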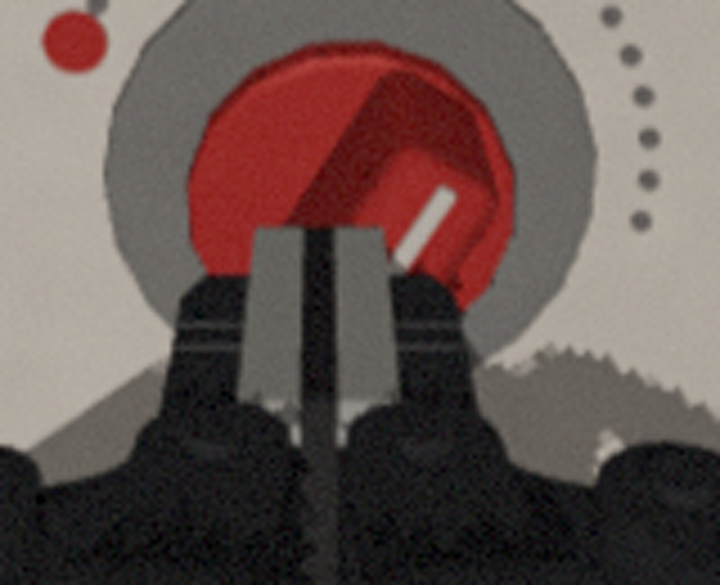

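```bash
python3 - <<'E'
from lib import *
d=dict(np.load("w3.npz"));T=d.pop("T");P=pts(d,T)*1000
for v in (251,253,256,260,266,272,280,288):print(v,[(u,P[v,u].round(0).tolist()) for u in (270,273,281,289,293)])
v,u=np.mgrid[:420,:560]
m=(P[...,2]>88)&(P[...,2]<98)&(d["color"][...,0]>70)&(d["color"][...,1]<80)
print(m.sum(),P[m].min(0),P[m].max(0))
E
```

```text
251 [(270, [580.0, -282.0, 104.0]), (273, [581.0, -283.0, 103.0]), (281, [584.0, -285.0, 104.0]), (289, [587.0, -288.0, 104.0]), (293, [588.0, -289.0, 104.0])]
253 [(270, [580.0, -283.0, 105.0]), (273, [581.0, -283.0, 106.0]), (281, [584.0, -285.0, 107.0]), (289, [587.0, -288.0, 106.0]), (293, [588.0, -289.0, 106.0])]
256 [(270, [580.0, -282.0, 110.0]), (273, [581.0, -283.0, 110.0]), (281, [584.0, -285.0, 109.0]), (289, [587.0, -287.0, 110.0]), (293, [588.0, -289.0, 109.0])]
260 [(270, [581.0, -282.0, 114.0]), (273, [582.0, -283.0, 115.0]), (281, [584.0, -286.0, 113.0]), (289, [587.0, -287.0, 114.0]), (293, [588.0, -289.0, 113.0])]
266 [(270, [580.0, -283.0, 118.0]), (273, [581.0, -284.0, 118.0]), (281, [584.0, -285.0, 119.0]), (289, [586.0, -288.0, 118.0]), (293, [588.0, -288.0, 119.0])]
272 [(270, [581.0, -282.0, 124.0]), (273, [582.0, -283.0, 124.0]), (281, [584.0, -285.0, 124.0]), (289, [587.0, -287.0, 125.0]), (293, [588.0, -288.0, 124.0])]
280 [(270, [581.0, -282.0, 131.0]), (273, [582.0, -283.0, 131.0]), (281, [584.0, -285.0, 131.0]), (289, [587.0, -287.0, 131.0]), (293, [588.0, -288.0, 131.0])]
288 [(270, [581.0, -283.0, 136.0]), (273, [581.0, -284.0, 136.0]), (281, [584.0, -286.0, 136.0]), (289, [586.0, -287.0, 136.0]), (293, [588.0, -288.0, 137.0])]
612 [ 581.22431891 -302.76530344   88.06399154] [ 598.7451873  -286.94314036   96.00106388]
```

By depth the shut fingertips sit about 30 mm behind the reported TCP point, at z 103 when the TCP reads 73, so they closed above the bar. I'll open, turn back, centre the tool and go lower in careful steps.

>>> {"api": "send_rows", "payload": {
  "motion": [
    [0,0,0,0,0,0,-1],
    [0,0,0,0,0,0,-1],
    [0,0,7.8,0,0,0,-1],
    [0,0,7.8,0,0,0,-1],
    [0,0,7.8,0,0,0,-1],
    [0,0,7.6,0,0,0,-1],
    [0,0,0,0,0,0,-1],
    [0,0,0,0,0,0,-1],
    [0,0,0,0,0,0,-1],
    [0,0,0,0,0,0,-1]
  ]
}}

```text
time_s: 5.25
eef_pos: [0.5775, -0.2937, 0.0731]
eef_rot: [-0.0, 0.982, 0.191, -0.0]
wrist_force: [0.7, 0.1, 0.7]
opening: 1.004
grasp_force: 0.0
```

```bash
python3 - <<'E'
from lib import *
o,p,r=state();print(p,o["q"].round(3),o["opening"])
c,T=wrist();np.savez("w4.npz",T=T,**c);cv2.imwrite("pics/w4.png",c["color"][:,:,::-1])
print(state()[1])
plan([([578.2,-299,60],ori(-68.5),-1,4)])
E
python3 knob.py w4.npz
```

```text
[ 577.48342695 -293.66695073   73.07625594] [-0.653  0.475  1.51  -0.     1.157  0.533] 1.003913908421284
[ 577.49587524 -293.67609222   73.09121058]
[[0,0,0.1,0,1,3,-1],[0,0,0.2,-1,2,4,-1],[0,0,0.1,0,1,3,-1],[0,0,0.1,-0.3,1.2,3.1,-1],[0,0,0,0,0,0,-1],[0,0,0,0,0,0,-1],[0,0,0,0,0,0,-1],[0,0,0,0,0,0,-1],[0,0,0,0,0,0,-1],[0,0,0,0,0,0,-1]]
red n 9011 zpct [55.7 56.4 63.  64.9 94.1 95.2]
top rect [ 578.3 -300.3] [41.6 14. ] az 21.949485778808594 white 115 [9.6252079  3.81783869] 21.63575222607429Traceback (most recent call last):
  File "knob.py", line 7, in <module>
    z=P[...,2][m];top=np.percentile(z,95);print(nm,"n",m.sum(),"zpct",np.percentile(z,[10,30,50,70,90,99]).round(1))
                      ~~~~~~~~~~~~~^^^^^^
    return _quantile_unchecked(
        a, q, axis, out, overwrite_input, method, keepdims, weights)
    return _ureduce(a,
                    func=_quantile_ureduce_func,
    ...<5 lines>...
                    overwrite_input=overwrite_input,
                    method=method)
    r = func(a, **kwargs)
    result = _quantile(arr,
                       quantiles=q,
    ...<2 lines>...
                       out=out,
                       weights=wgt)
    slices_having_nans = np.isnan(arr[-1, ...])
                                  ~~~^^^^^^^^^
IndexError: index -1 is out of bounds for axis 0 with size 0
```

View pics/w4.png

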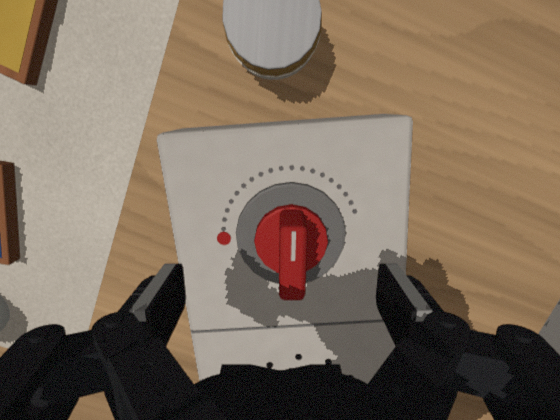

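The view shows the fingers open either side of the knob, with the bar (285–300, 205–300) between them and its mark still at azimuth 22°. I'll descend to 55 and close.

>>> {"api": "send_rows", "payload": {
  "motion": [
    [0,0,0,0,2,4,-1],
    [0,0,0,-1,2,4,-1],
    [0,0,0,-1,2,5,-1],
    [0,0,0,0,0,5,-1],
    [0,0,0,0,0,0,1],
    [0,0,0,0,0,0,1],
    [0,0,0,0,0,0,1],
    [0,0,0,0,0,0,1],
    [0,0,0,0,0,0,1],
    [0,0,0,0,0,0,1]
  ]
}}

```text
time_s: 6.3
eef_pos: [0.5781, -0.3, 0.0556]
eef_rot: [0.0, 0.982, 0.191, 0.0]
wrist_force: [-0.6, 0.1, 2.3]
opening: 0.144
grasp_force: 61.6
```

>>> {"api": "send_rows", "payload": {
  "motion": [
    [0,0,-4,0,0,0,1],
    [0,0,-8,0,0,0,1],
    [0,0,-8,0,0,0,1],
    [0,0,-8,0,0,0,1],
    [0,0,-8,0,0,0,1],
    [0,0,-8,0,0,0,1],
    [0,0,-8,0,0,0,1],
    [0,0,-8,0,0,0,1],
    [0,0,-8,0,0,0,1],
    [0,0,-8,0,0,0,1]
  ]
}}

```text
time_s: 7.3
eef_pos: [0.578, -0.3, 0.0556]
eef_rot: [0.0, 0.654, 0.757, 0.0]
wrist_force: [-0.8, 1.8, 2.4]
opening: 0.14
grasp_force: 61.7
```

>>> {"api": "send_rows", "payload": {
  "motion": [
    [0,0,-8,0,0,0,1],
    [0,0,-5,0,0,0,1],
    [0,0,-3,0,0,0,1],
    [0,0,-2,0,0,0,1],
    [0,0,-2,0,0,0,1],
    [0,0,-1,0,0,0,1],
    [0,0,0,0,0,0,1],
    [0,0,0,0,0,0,1],
    [0,0,0,0,0,0,1],
    [0,0,0,0,0,0,1]
  ]
}}

```text
time_s: 8.3
eef_pos: [0.578, -0.3, 0.0556]
eef_rot: [0.0, 0.508, 0.861, 0.0]
wrist_force: [-1.6, 2.6, 5.9]
opening: 0.142
grasp_force: 66.3
```

```bash
python3 - <<'E'
from lib import *
o,p,r=state();m=r.as_matrix();print(p,o["opening"],o["torque"],o["grasp_force"],o["q"].round(3),"bar az",np.degrees(np.arctan2(m[1,0],m[0,0])))
E
```

```text
[ 578.04430185 -300.03865817   55.61711343] 0.14192041055225932 [ 0.30083045  0.2790255  -1.17340385] 66.25661661615595 [-0.661  0.503  1.508  0.     1.13  -1.165] bar az 118.89209475796947
```

>>> {"api": "send_rows", "payload": {
  "motion": [
    [0,0,2,0,0,0,1],
    [0,0,0,0,0,0,-1],
    [0,0,0,0,0,0,-1],
    [0,0,0,0,0,0,-1],
    [0,0,0,0,0,-10,-1],
    [0,0,0,0,0,-20,-1],
    [0,0,0,0,0,-30,-1],
    [0,0,0,0,0,-40,-1],
    [0,0,0,0,0,-40,-1],
    [0,0,0,0,0,-40,-1]
  ]
}}

```text
time_s: 9.3
eef_pos: [0.5778, -0.2999, 0.2375]
eef_rot: [0.0, 0.522, 0.853, -0.0]
wrist_force: [0.3, -0.1, -0.7]
opening: 1.005
grasp_force: 0.0
```

```bash
python3 - <<'E'
from lib import *
for f in ("w3","w4"):
    d=dict(np.load(f+".npz"));Q=pts(d,d["hand_eye"])*1000   # tool frame
    v,u=np.mgrid[:420,:560]
    m=(d["z_map"]>0.05)&(Q[...,2]<-20)&(Q[...,2]>-80)&(abs(Q[...,1])<60)&(abs(Q[...,0])<14)
    for s in (-1,1):
        k=m&(s*Q[...,1]>0)&(v>240);A=Q[k];z=np.percentile(A[:,2],99.5);B=A[A[:,2]>z-6]
        print(f,s,k.sum(),"tip z",z.round(1),"x",B[:,0].min().round(1),B[:,0].max().round(1),"y",B[:,1].min().round(1),B[:,1].max().round(1))
o,p,r=state();print(p,o["opening"],o["q"].round(2))
c,T=wrist();np.savez("w5.npz",T=T,**c)
E
python3 knob.py w5.npz 2>&1 | head -2
```

```text
w3 -1 3430 tip z -32.4 x 5.9 11.3 y -13.2 -0.1
w3 1 3829 tip z -20.2 x -0.6 11.9 y 3.8 19.1
w4 -1 3197 tip z -21.0 x -13.6 9.3 y -0.0 -0.0
w4 1 4256 tip z -20.1 x -14.0 12.0 y 0.5 13.0
[ 577.79265465 -299.92360557  237.49717866] 1.004971533457294 [-0.66  0.32  1.37 -0.    1.45 -1.13]
red n 2856 zpct [55.8 56.5 57.7 64.7 94.1 95.5]
top rect [ 578.3 -299.9] [41.2 13.6] az -63.38958549499512 white 30 [-5.1605079   9.23289191] 119.20198139246786
```

The counter is on its stop: bar azimuth 116.6° against 116° expected, with the stop torque felt. Next I'll raise the arm over the mat for a wrist view of the rack and plaques.

```bash
python3 - <<'E'
from lib import *
d=dict(np.load("w4.npz"));Q=pts(d,d["hand_eye"])*1000
for v in (262,266,270,280,290):print(v,[(u,Q[v,u].round(0).tolist()) for u in (165,175,182,380,388)])
plan([([530,140,400],ori(12),-1,None)])
E
```

```text
262 [(165, [-47.0, -94.0, 73.0]), (175, [-47.0, -86.0, 73.0]), (182, [-21.0, -63.0, 22.0]), (380, [-22.0, 65.0, 24.0]), (388, [-22.0, 69.0, 22.0])]
266 [(165, [11.0, -48.0, -46.0]), (175, [11.0, -44.0, -46.0]), (182, [8.0, -43.0, -41.0]), (380, [9.0, 43.0, -42.0]), (388, [11.0, 45.0, -46.0])]
270 [(165, [11.0, -47.0, -49.0]), (175, [11.0, -43.0, -50.0]), (182, [6.0, -43.0, -41.0]), (380, [6.0, 43.0, -41.0]), (388, [10.0, 44.0, -49.0])]
280 [(165, [11.0, -44.0, -58.0]), (175, [7.0, -42.0, -51.0]), (182, [2.0, -43.0, -43.0]), (380, [3.0, 43.0, -44.0]), (388, [8.0, 43.0, -54.0])]
290 [(165, [10.0, -42.0, -63.0]), (175, [3.0, -43.0, -51.0]), (182, [-2.0, -42.0, -44.0]), (380, [-1.0, 43.0, -45.0]), (388, [5.0, 42.0, -55.0])]
[[0,0.1,1.5,42,16,-16,-1],[0.1,0,1.5,41,14,-15,-1],[0,0.1,1.5,43,14,-16,-1],[0.1,0,1.5,42,12,-16,-1],[0,0.1,1.5,43,11,-15,-1],[0,0.1,1.5,44,10,-16,-1],[0.1,0,1.5,43,9,-16,-1],[0,0.1,1.5,44,8,-15,-1],[0,0.1,1.5,44,6,-16,-1],[0.1,0,1.5,44.1,5.8,-14.9,-1]]
```

>>> {"api": "send_rows", "payload": {
  "motion": [
    [0,0,1.5,42,16,-16,-1],
    [0,0,1.5,41,14,-15,-1],
    [0,0,1.5,43,14,-16,-1],
    [0,0,1.5,42,12,-16,-1],
    [0,0,1.5,43,11,-15,-1],
    [0,0,1.5,44,10,-16,-1],
    [0,0,1.5,43,9,-16,-1],
    [0,0,1.5,44,8,-15,-1],
    [0,0,1.5,44,6,-16,-1],
    [0,0,1.5,44,6,-15,-1]
  ]
}}

```text
time_s: 10.35
eef_pos: [0.5278, 0.1432, 0.3927]
eef_rot: [0.001, 0.63, 0.777, 0.001]
wrist_force: [0.4, -0.4, -0.1]
opening: 0.997
grasp_force: 0.0
```

```bash
cat > look.py <<'E'
from lib import *
import sys
c,T=wrist();c,T=wrist();c,T=wrist();c,T=wrist()
np.savez(sys.argv[1]+".npz",T=T,**c);cv2.imwrite(f"pics/{sys.argv[1]}.png",c["color"][:,:,::-1])
o,p,r=state();print(p.round(1),o["q"].round(2),o["time_s"])
P=pts(c,T)*1000
mat=(P[...,0]>420)&(P[...,0]<740)&(abs(P[...,1]-0)<160)&(P[...,2]>6)&(P[...,2]<20)
for n in HUE:
    try:print(n,rect(c,hmask(c,n)&mat,.012,T))
    except ValueError:print(n,None)
E
python3 look.py w6;python3 - <<'E'
from lib import *
d=dict(np.load("w6.npz"));T=d.pop("T");P=pts(d,T)*1000
near=np.hypot(P[...,0]-476,P[...,1]-332)<105
for lo,hi,h in ((3,60,.008),(30,50,.04)):
    m=(near&(P[...,2]>lo)&(P[...,2]<hi)).astype(np.uint8);print(lo,m.sum(),"world-pt rect",end=" ")
    (p,s,a)=cv2.minAreaRect(P[m>0][:,:2].astype(np.float32));print(np.round(p,1),np.round(s,1),a)
# divider centres along the axis
m=near&(P[...,2]>34)&(P[...,2]<48);A=P[m][:,:2]-(476,332);ax=np.array([np.cos(np.radians(-35.6)),np.sin(np.radians(-35.6))])
h,e=np.histogram(A@ax,bins=np.arange(-90,92,3));print(list(zip(e.astype(int),h)))
print("across",np.percentile(A@np.array([-ax[1],ax[0]]),[1,50,99]))
E
```

```text
[528.3 142.2 391.9] [ 0.05  0.03  1.41 -0.    1.71 -0.17] 10.55
red (array([497.2,  84.6]), array([68.1, 40.4]), 13.9)
blue (array([491.5, -83. ]), array([66. , 35.1]), 12.1)
yellow (array([637.7, -83.1]), array([68.3, 40.8]), -3.7)
green (array([649.7,  71. ]), array([28.4, 12.9]), 12.2)
3 4036 world-pt rect [484. 302.] [203.1 121.6] 12.319965362548828
30 883 world-pt rect [489.5 321.2] [ 40.1 119.9] 55.61796951293945
[(np.int64(-90), np.int64(0)), (np.int64(-87), np.int64(0)), (np.int64(-84), np.int64(0)), (np.int64(-81), np.int64(0)), (np.int64(-78), np.int64(0)), (np.int64(-75), np.int64(0)), (np.int64(-72), np.int64(0)), (np.int64(-69), np.int64(0)), (np.int64(-66), np.int64(0)), (np.int64(-63), np.int64(0)), (np.int64(-60), np.int64(0)), (np.int64(-57), np.int64(0)), (np.int64(-54), np.int64(0)), (np.int64(-51), np.int64(0)), (np.int64(-48), np.int64(0)), (np.int64(-45), np.int64(3)), (np.int64(-42), np.int64(15)), (np.int64(-39), np.int64(22)), (np.int64(-36), np.int64(25)), (np.int64(-33), np.int64(0)), (np.int64(-30), np.int64(0)), (np.int64(-27), np.int64(0)), (np.int64(-24
[... 451 characters left out ...]
4(17)), (np.int64(24), np.int64(0)), (np.int64(27), np.int64(0)), (np.int64(30), np.int64(0)), (np.int64(33), np.int64(0)), (np.int64(36), np.int64(0)), (np.int64(39), np.int64(24)), (np.int64(42), np.int64(59)), (np.int64(45), np.int64(66)), (np.int64(48), np.int64(31)), (np.int64(51), np.int64(0)), (np.int64(54), np.int64(0)), (np.int64(57), np.int64(0)), (np.int64(60), np.int64(0)), (np.int64(63), np.int64(0)), (np.int64(66), np.int64(0)), (np.int64(69), np.int64(63)), (np.int64(72), np.int64(62)), (np.int64(75), np.int64(40)), (np.int64(78), np.int64(0)), (np.int64(81), np.int64(0)), (np.int64(84), np.int64(0)), (np.int64(87), np.int64(0))]
across [-21.1720947   -2.48373289  19.03220227]
```

View pics/w6.png

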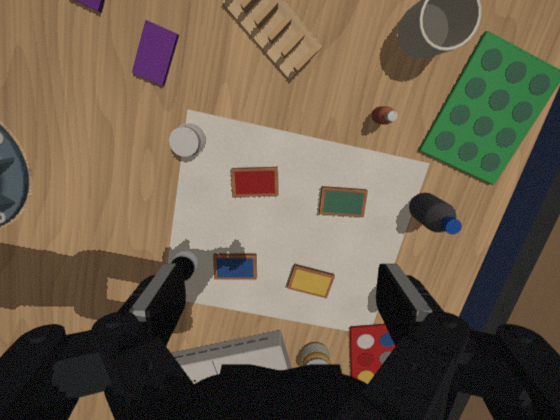

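The wrist view shows the rack at (272,35), red at (255,182), green at (343,202), blue (235,267) and yellow (310,281), all clear of the bystanders. From the divider positions the rack centre is about (478,329.5) mm, long axis −35°.

```bash
cat > job.py <<'E'
from lib import *
RC=np.array([478.,329.5]);RA=-35.;AL=20;S=20;ZO=37.5
def grasp(C,az,al=AL,s=S,tipz=6):
    ph=np.radians(az+180);u=np.array([np.cos(ph),np.sin(ph),0]);ro=ori(az+90,-al);zt=ro.as_matrix()[:,2]
    e=np.array([C[0],C[1],tipz])+s*u+ZO*zt
    M=np.c_[u,np.cross([0,0,1],u),[0,0,1]]       # plaque axes: x = end that goes up
    # plaque middle in tool frame
    return e,ro,zt,ro.inv().as_matrix()@(np.array([C[0],C[1],6])-e),R.from_matrix(ro.inv().as_matrix()@M)
def place(k,pm,pr,dz=2):
    a=np.radians(RA+180);A=np.array([np.cos(a),np.sin(a),0])   # tool heading
    Mx=np.array([0,0,1.]);Mz=-A;ro=R.from_matrix(np.c_[Mx,np.cross(Mz,Mx),Mz])*pr.inv()
    m=np.array([*RC,8+40+dz])+28*k*A
    return m-ro.as_matrix()@pm,ro
E
python3 - <<'E'
from job import *
e,ro,zt,pm,pr=grasp((497.2,84.6),13.9);print(e,ro.as_matrix()[:,1])
pe,pro=place(2,pm,pr);print("place",pe.round(1),pro.as_matrix().round(2).tolist())
o,p,r=state()
plan([(e-110*zt+[0,0,40],ro,-1,None),(e-60*zt,ro,-1,3),(e,ro,-1,4)])
E
```

```text
[490.2358425   82.87654526 -29.23847328] [-2.40228042e-01  9.70716482e-01 -6.93889390e-18]
place [403.3 381.8  57.2] [[-0.28, 0.57, -0.77], [0.2, 0.82, 0.54], [0.94, 0.0, -0.34]]
[[-1.5,-1.4,-8.2,-5,-8,25,-1],[-1.4,-1.4,-8.3,-2,-9,25,-1],[-1.5,-1.4,-8.2,-1,-10,25,-1],[-1.4,-1.4,-8.3,1,-11,25,-1],[-1.5,-1.4,-8.2,4,-11,24,-1],[-1.4,-1.4,-8.3,5,-11,24,-1],[-1.5,-1.4,-8.2,8,-10,24,-1],[-1.4,-1.4,-8.3,10,-10,23,-1],[-1.5,-1.4,-8.2,11,-9,22,-1],[-1.4,-1.4,-8.3,14,-7,22,-1]]
[[-1.5,-1.4,-8.2,14.9,-6.6,21.7,-1],[0,0,0,5,0,29,-1],[0,0,0,4,0,29,-1],[0,0,0,4.7,0,29.6,-1],[0,0,0,0,0,15,-1],[0,0,0,0,0,15,-1],[0,0,0,0,0,15,-1],[0,0,0,0,0,15,-1],[0,0,0,0,0,0,-1],[0,0,0,0,0,0,-1]]
```

>>> {"api": "send_rows", "payload": {
  "motion": [
    [-1.5,-1.4,-8.2,-5,-8,25,-1],
    [-1.4,-1.4,-8.3,-2,-9,25,-1],
    [-1.5,-1.4,-8.2,-1,-10,25,-1],
    [-1.4,-1.4,-8.3,1,-11,25,-1],
    [-1.5,-1.4,-8.2,4,-11,24,-1],
    [-1.4,-1.4,-8.3,5,-11,24,-1],
    [-1.5,-1.4,-8.2,8,-10,24,-1],
    [-1.4,-1.4,-8.3,10,-10,23,-1],
    [-1.5,-1.4,-8.2,11,-9,22,-1],
    [-1.4,-1.4,-8.3,14,-7,22,-1]
  ]
}}

```text
time_s: 11.55
eef_pos: [0.4593, 0.0785, 0.1383]
eef_rot: [0.159, -0.045, 0.986, 0.019]
wrist_force: [-0.2, -0.1, -1.1]
opening: 1.001
grasp_force: 0.0
```

>>> {"api": "send_rows", "payload": {
  "motion": [
    [-1.5,-1.4,-8.2,15,-7,22,-1],
    [0,0,0,5,0,29,-1],
    [0,0,0,4,0,29,-1],
    [0,0,0,5,0,30,-1],
    [0,0,0,0,0,0,-1],
    [0,0,0,0,0,0,-1],
    [0,0,0,0,0,0,-1],
    [0,0,0,0,0,0,-1],
    [0,0,0,0,0,0,-1],
    [0,0,0,0,0,0,-1]
  ]
}}

```text
time_s: 12.55
eef_pos: [0.4711, 0.0783, 0.0311]
eef_rot: [0.17, -0.105, 0.98, 0.021]
wrist_force: [-0.8, -0.2, -0.1]
opening: 1.002
grasp_force: 0.0
```

```bash
python3 - <<'E'
from job import *
e,ro,zt,pm,pr=grasp((497.2,84.6),13.9)
o,p,r=state();print(p.round(1),(e-60*zt).round(1),o["q"].round(2),(r.inv()*ro).as_rotvec(degrees=True).round(1),o["time_s"])
plan([(e,ro,-1,5)])
E
```

```text
[471.1  78.3  31.1] [470.3  77.9  27.1] [-0.19  0.    2.26  0.26  0.57 -2.17] [-0.2 -0.3 -1.7] 12.55
[[0,-0.1,-0.3,0,0,13,-1],[-0.1,0,-0.4,1,0,12,-1],[0,-0.1,-0.3,0,0,13,-1],[-0.1,0,-0.3,1,0,13,-1],[0,-0.1,-0.4,0,0,12.5,-1],[0,0,0,0,0,0,-1],[0,0,0,0,0,0,-1],[0,0,0,0,0,0,-1],[0,0,0,0,0,0,-1],[0,0,0,0,0,0,-1]]
```

>>> {"api": "send_rows", "payload": {
  "motion": [
    [0,0,-0.3,0,0,13,-1],
    [0,0,-0.4,1,0,12,-1],
    [0,0,-0.3,0,0,13,-1],
    [0,0,-0.3,1,0,13,-1],
    [0,0,-0.4,0,0,12,-1],
    [0,0,0,0,0,0,-1],
    [0,0,0,0,0,0,1],
    [0,0,0,0,0,0,1],
    [0,0,0,0,0,0,1],
    [0,0,0,0,0,0,1]
  ]
}}

```text
time_s: 13.55
eef_pos: [0.4946, 0.0827, -0.0247]
eef_rot: [0.175, -0.119, 0.977, 0.018]
wrist_force: [-8.8, 2.5, 36.2]
opening: 0.566
grasp_force: 74.7
```

```bash
python3 - <<'E'
from job import *
e,ro,zt,pm,pr=grasp((497.2,84.6),13.9)
o,p,r=state();print(p.round(1),e.round(1),o["q"].round(2),o["opening"],o["grasp_force"],o["wrist_force"].round(1))
c,T=wrist();cv2.imwrite("pics/w7.png",c["color"][:,:,::-1])
E
```

```text
[494.6  82.7 -24.7] [490.2  82.9 -29.2] [-0.17  0.2   2.22  0.33  0.41 -2.27] 0.5658480696309293 74.67971647158265 [-8.8  2.5 36.2]
```

View pics/w7.png

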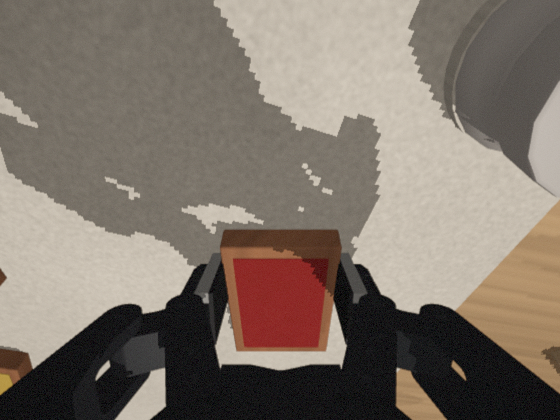

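The view shows the red plaque centred between the pads, from (222,232) to (340,350). There is about 36 N of upward tip pressure, so later grasps will go 5 mm higher. Now the lift.

```bash
cat >> job.py <<'E'
def actual(C,az):   # plaque middle/axes in tool frame from the measured grasp pose
    o,p,r=state();ph=np.radians(az+180);u=np.array([np.cos(ph),np.sin(ph),0])
    M=np.c_[u,np.cross([0,0,1],u),[0,0,1]];Ri=r.inv().as_matrix()
    pm=Ri@(np.array([C[0],C[1],6])-p);np.savez("held.npz",pm=pm,pr=Ri@M);print("pm",pm.round(1));return p,r
def go(k,h=80,n1=None,upfirst=True):
    d=np.load("held.npz");pe,pro=place(k,d["pm"],R.from_matrix(d["pr"]))
    print("place at",pe.round(1));return pe,pro
E
python3 - <<'E'
from job import *
p,r=actual((497.2,84.6),13.9);print(r.as_matrix()[:,0].round(2))
pe,pro=go(2)
up=p+[0,0,130]
plan([(p+[0,0,10],None,1,2),(up,None,1,3),(pe+[0,0,100],pro,1,None)])
E
```

```text
pm [-13.5   1.1 -27.8]
[-0.91 -0.23 -0.35]
place at [406.2 378.2  53. ]
[[0,0,0,-2,0,-5,1],[0,0,0,-1.5,-0.1,-4.4,1],[0,0,0,-14,0,-38,1],[0,0,0,-14,0,-37,1],[0,0,0,-13.4,-0.7,-37.6,1],[-1.9,7,4,0,26,-4,1],[-1.9,7,4.1,2,25,-4,1],[-1.9,7.1,4,4,26,-2,1],[-1.9,7,4.1,6,25,0,1],[-1.8,7,4,8,25,1,1]]
[[-1.9,7,4.1,10,24,3,1],[-1.9,7.1,4,10,23,4,1],[-1.9,7,4,12,23,7,1],[-1.9,7,4.1,12,21,10,1],[-1.9,7,4,12,20,11,1],[-1.9,7.1,4.1,12,19,13,1],[-1.9,7,4,11.4,16.9,15.8,1],[0,0,0,0,0,0,1],[0,0,0,0,0,0,1],[0,0,0,0,0,0,1]]
```

>>> {"api": "send_rows", "payload": {
  "motion": [
    [0,0,0,-2,0,-5,1],
    [0,0,0,-2,0,-5,1],
    [0,0,0,-14,0,-38,1],
    [0,0,0,-14,0,-37,1],
    [0,0,0,-13,0,-37,1],
    [-1.9,7,4,0,26,-4,1],
    [-1.9,7,4.1,2,25,-4,1],
    [-1.9,7.1,4,4,26,-2,1],
    [-1.9,7,4.1,6,25,0,1],
    [-1.8,7,4,8,25,1,1]
  ]
}}

```text
time_s: 14.6
eef_pos: [0.4538, 0.2077, 0.1213]
eef_rot: [-0.149, 0.039, 0.984, 0.09]
wrist_force: [0.9, -0.9, -1.2]
opening: 0.564
grasp_force: 62.2
```

>>> {"api": "send_rows", "payload": {
  "motion": [
    [-1.9,7,4.1,10,24,3,1],
    [-1.9,7.1,4,10,23,4,1],
    [-1.9,7,4,12,23,7,1],
    [-1.9,7,4.1,12,21,10,1],
    [-1.9,7,4,12,20,11,1],
    [-1.9,7.1,4.1,12,19,13,1],
    [-1.9,7,4,11,17,16,1],
    [0,0,0,0,0,0,1],
    [0,0,0,0,0,0,1],
    [0,0,0,0,0,0,1]
  ]
}}

```text
time_s: 15.6
eef_pos: [0.4033, 0.3786, 0.1493]
eef_rot: [-0.549, 0.245, 0.781, 0.169]
wrist_force: [-1.1, -0.2, -1.1]
opening: 0.564
grasp_force: 62.3
```

```bash
python3 - <<'E'
from job import *
pe,pro=go(2)
o,p,r=state();print(p.round(1),(pe+[0,0,100]).round(1),o["q"].round(2),(r.inv()*pro).as_rotvec(degrees=True).round(1),o["opening"],o["grasp_force"],o["time_s"])
E
```

```text
place at [406.2 378.2  53. ]
[403.3 378.6 149.3] [406.2 378.2 153. ] [ 0.11  0.78  1.38  0.74  1.98 -0.93] [-0.1 -0.3 -0.1] 0.56398369257293 62.313112020492554 15.6
```

```bash
cat > held.py <<'E'
from job import *
import sys
def check(n,T=None):
    from bench import ctrl
    c=ctrl.camera("wrist");Q=pts(c,c["hand_eye"])*1000;m=hmask(c,n)&(abs(Q[...,1])<40)&(Q[...,2]<40)
    d=np.load("held.npz");L=(Q[m]-d["pm"])@d["pr"]   # in assumed plaque frame: x up, y, z face
    for i in "xyz": print(i,np.percentile(L[:,"xyz".index(i)],[1,50,99]).round(1),end=" ")
    A=np.c_[L[:,:2],np.ones(len(L))];co=np.linalg.lstsq(A,L[:,2],rcond=None)[0];print("slopes deg",np.degrees(co[:2]).round(1))
    (p,s,a)=cv2.minAreaRect(L[:,:2].astype(np.float32));print(np.round(p,1),np.round(s,1),round(a,1))
check(sys.argv[1])
E
python3 held.py red; python3 - <<'E'
from job import *
pe,pro=go(2)
plan([(pe+[0,0,50],pro,1,3),(pe+[0,0,25],pro,1,2)])
E
```

```text
x [-35.    5.1  32.1] y [-18.4   0.9  20.8] z [6. 7. 8.] slopes deg [6. 0.]
[46.7  3.5] [168.8  47.2] 4.1
place at [406.2 378.2  53. ]
[[0,-0.1,0,-15,0,4,1],[-0.1,-0.1,-0.1,-15,1,5,1],[0,-0.1,0,-14.7,0.4,4.5,1],[0,0,0,-12,0,4,1],[0,0,0,-11.4,0.1,4.7,1],[0,0,0,0,0,0,1],[0,0,0,0,0,0,1],[0,0,0,0,0,0,1],[0,0,0,0,0,0,1],[0,0,0,0,0,0,1]]
```

>>> {"api": "send_rows", "payload": {
  "motion": [
    [0,0,0,-15,0,4,1],
    [0,0,0,-15,1,5,1],
    [0,0,0,-15,0,5,1],
    [0,0,0,-12,0,4,1],
    [0,0,0,-12,0,5,1],
    [0,0,0,0,0,0,1],
    [0,0,0,0,0,0,1],
    [0,0,0,0,0,0,1],
    [0,0,0,0,0,0,1],
    [0,0,0,0,0,0,1]
  ]
}}

```text
time_s: 16.65
eef_pos: [0.4044, 0.3787, 0.0762]
eef_rot: [-0.55, 0.245, 0.78, 0.169]
wrist_force: [-0.7, 0.3, -1.0]
opening: 0.562
grasp_force: 62.3
```

```bash
python3 - <<'E'
from job import *
from bench import ctrl
pe,pro=go(2)
o,p,r=state();print(p.round(1),(pe+[0,0,25]).round(1),(r.inv()*pro).as_rotvec(degrees=True).round(1),o["wrist_force"].round(1))
plan([(pe+[0,0,1],pro,1,3)])
cs=[ctrl.camera(n)["color"] for n in ("top","scene")]
a=cv2.resize(cs[0][165:255,120:230],(550,450),interpolation=cv2.INTER_CUBIC);b=cs[1][190:290,350:450];b=cv2.resize(b,(250,250))
o=np.zeros((450,800,3),np.uint8);o[:,:550]=a;o[:250,550:]=b;cv2.imwrite("pics/c2.png",o[:,:,::-1])
E
```

```text
place at [406.2 378.2  53. ]
[404.4 378.7  76.2] [406.2 378.2  78. ] [-0.1 -0.5 -0.2] [-0.7  0.3 -1. ]
[[0,-0.2,-0.1,-7,0,2,1],[-0.1,-0.1,-0.1,-7,1,2,1],[0,-0.2,0,-7.5,-0.2,1.9,1],[0,0,0,0,0,0,1],[0,0,0,0,0,0,1],[0,0,0,0,0,0,1],[0,0,0,0,0,0,1],[0,0,0,0,0,0,1],[0,0,0,0,0,0,1],[0,0,0,0,0,0,1]]
```

View pics/c2.png

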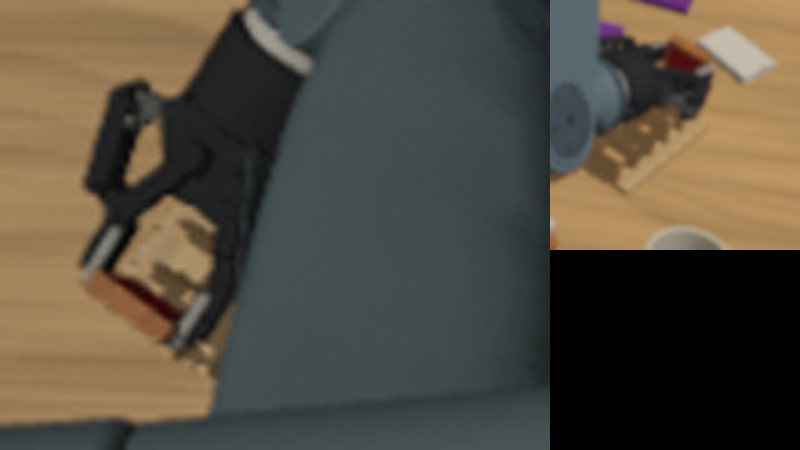

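The plaque hangs upright in line with the end slot, with the pads on its two short-side edges. I'll lower and release.

>>> {"api": "send_rows", "payload": {
  "motion": [
    [0,0,0,-7,0,2,1],
    [0,0,0,-7,0,2,1],
    [0,0,0,-7,0,2,1],
    [0,0,0,0,0,0,1],
    [0,0,0,0,0,0,1],
    [0,0,0,0,0,0,-0.5],
    [0,0,0,0,0,0,-0.5],
    [0,0,0,0,0,0,-0.5],
    [0,0,0,0,0,0,-0.5],
    [0,0,0,0,0,0,-0.5]
  ]
}}

```text
time_s: 17.75
eef_pos: [0.4052, 0.3777, 0.0539]
eef_rot: [-0.55, 0.245, 0.78, 0.169]
wrist_force: [-0.1, 0.3, -0.9]
opening: 0.754
grasp_force: 0.0
```

>>> {"api": "send_rows", "payload": {
  "motion": [
    [0,0,0,0,0,-10,-0.5],
    [0,0,0,0,0,-20,-0.5],
    [0,0,0,0,0,-30,-0.5],
    [0,0,0,5,0,-40,-0.5],
    [0,0,0,20,0,-40,-1],
    [0,0,0,30,0,-35,-1],
    [0,0,0,0,0,0,-1],
    [0,0,0,0,0,0,-1],
    [0,0,0,0,0,0,-1],
    [0,0,0,0,0,0,-1]
  ]
}}

```text
time_s: 18.75
eef_pos: [0.5246, 0.2956, 0.1634]
eef_rot: [-0.552, 0.245, 0.779, 0.168]
wrist_force: [-0.3, 0.6, -1.1]
opening: 1.0
grasp_force: 0.0
```

```bash
python3 - <<'E'
from job import *
o,p,r=state();print(p.round(1),o["q"].round(2),o["time_s"])
c,T=wrist();np.savez("w8.npz",T=T,**c);cv2.imwrite("pics/w8.png",c["color"][:,:,::-1])
P=pts(c,T)*1000
m=hmask(c,"red")&(np.hypot(P[...,0]-440,P[...,1]-360)<90);A=P[m];print(m.sum(),A.min(0).round(),A.max(0).round(),A.mean(0).round())
E
```

```text
[524.6 295.6 163.4] [-0.01  0.95  1.04  0.7   2.19 -0.89] 18.75
1265 [424. 339.  17.] [449. 373.  83.] [436. 355.  61.]
```

View pics/w8.png

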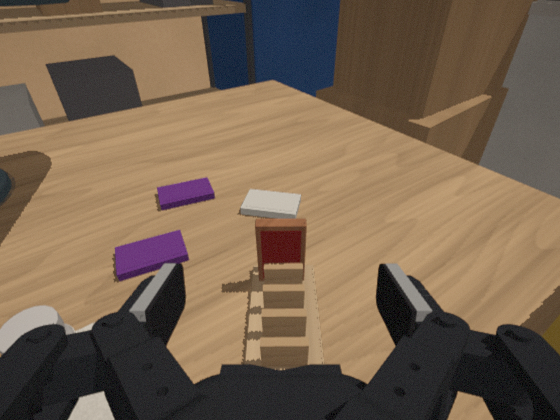

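The wrist view shows the red plaque standing in the far slot at (280,250), with the rack otherwise empty. Next I'll look over the mat again.

```bash
python3 - <<'E'
from job import *
plan([([510,40,330],ori(98),-1,None)])
E
```

```text
[[2.6,-6.7,-3.7,11,-22,-18,-1],[2.5,-6.7,-3.8,10,-22,-18,-1],[2.6,-6.8,-3.7,10,-22,-19,-1],[2.6,-6.7,-3.7,9,-23,-18,-1],[2.5,-6.7,-3.8,8,-23,-19,-1],[2.6,-6.7,-3.7,8,-23,-18,-1],[2.6,-6.7,-3.7,7,-24,-19,-1],[2.6,-6.8,-3.8,6,-23,-18,-1],[2.5,-6.7,-3.7,6,-25,-17,-1],[2.6,-6.7,-3.7,5.2,-24.4,-17.4,-1]]
```

>>> {"api": "send_rows", "payload": {
  "motion": [
    [2.6,-6.7,-3.7,11,-22,-18,-1],
    [2.5,-6.7,-3.8,10,-22,-18,-1],
    [2.6,-6.8,-3.7,10,-22,-19,-1],
    [2.6,-6.7,-3.7,9,-23,-18,-1],
    [2.5,-6.7,-3.8,8,-23,-19,-1],
    [2.6,-6.7,-3.7,8,-23,-18,-1],
    [2.6,-6.7,-3.7,7,-24,-19,-1],
    [2.6,-6.8,-3.8,6,-23,-18,-1],
    [2.5,-6.7,-3.7,6,-25,-17,-1],
    [2.6,-6.7,-3.7,5,-24,-17,-1]
  ]
}}

```text
time_s: 19.8
eef_pos: [0.5102, 0.0396, 0.3313]
eef_rot: [0.004, -0.071, 0.997, -0.001]
wrist_force: [0.2, 0.1, 1.2]
opening: 1.0
grasp_force: 0.0
```

```bash
sed -i 's/hmask(c,n)&mat,.012,T/hmask(c,n,60,25)\&mat,.012,T/' look.py; python3 look.py w9; python3 - <<'E'
from job import *
from bench import ctrl
c=ctrl.camera("top");roi=np.zeros((420,560),bool);roi[120:235,225:355]=1
for n in HUE:
    try: print("top",n,rect(c,hmask(c,n)&roi,.012))
    except ValueError: print(n,None)
E
```

```text
[509.9  40.5 330.9] [-0.15 -0.04  1.59  0.    1.59 -1.86] 20.0
red (array([526.9, -81.8]), array([7.5, 0. ]), -82.1)
blue (array([491.8, -82.5]), array([66.6, 38.8]), 12.0)
yellow (array([637.7, -82.5]), array([69. , 40.3]), -3.7)
green (array([655.5,  82.9]), array([66. , 38.1]), 8.0)
top red (array([455.6, -77.5]), array([0., 0.]), 0.0)
top blue (array([491.7, -81.1]), array([64.8, 36.8]), 11.7)
top yellow (array([636.8, -85.8]), array([69.3, 32.3]), -1.9)
green None
```

```bash
sed -i 's/tipz=6/tipz=11/' job.py; python3 - <<'E'
from job import *
e,ro,zt,pm,pr=grasp((655.5,82.9),8.0);print(e.round(1))
plan([(e-70*zt+[0,0,30],ro,-1,None),(e-10*zt,ro,-1,4),(e,ro,-1,2),(e,ro,1,6)])
E
```

```text
[648.4  81.9 -24.2]
[[0,-3.3,0,-20,4,43,-1],[0,-3.4,0,-17,3,44,-1],[0,-3.3,-0.1,-15,4,45,-1],[0,-3.3,0,-12,3,46,-1],[0,-3.3,0,-9,4,46,-1],[0,-3.4,0,-6.5,3.5,47.4,-1],[0,0,0,3,0,22,-1],[0,0,0,2,0,22,-1],[0,0,0,3,0,22,-1],[0,0,0,2.4,-0.1,22.2,-1]]
[[0,0,0,0,0,5,-1],[0,0,0,0,0,5,-1],[0,0,0,0,0,0,1],[0,0,0,0,0,0,1],[0,0,0,0,0,0,1],[0,0,0,0,0,0,1],[0,0,0,0,0,0,1],[0,0,0,0,0,0,1],[0,0,0,0,0,0,1],[0,0,0,0,0,0,1]]
```

>>> {"api": "send_rows", "payload": {
  "motion": [
    [0,-3.3,0,-20,4,43,-1],
    [0,-3.4,0,-17,3,44,-1],
    [0,-3.3,0,-15,4,45,-1],
    [0,-3.3,0,-12,3,46,-1],
    [0,-3.3,0,-9,4,46,-1],
    [0,-3.4,0,-6,3,47,-1],
    [0,0,0,3,0,22,-1],
    [0,0,0,2,0,22,-1],
    [0,0,0,3,0,22,-1],
    [0,0,0,2,0,22,-1]
  ]
}}

```text
time_s: 21.05
eef_pos: [0.6444, 0.0812, -0.0178]
eef_rot: [0.172, -0.068, 0.983, 0.013]
wrist_force: [0.1, -0.6, -0.1]
opening: 0.997
grasp_force: 0.0
```

```bash
python3 - <<'E'
from job import *
e,ro,zt,pm,pr=grasp((655.5,82.9),8.0);o,p,r=state();print(p,e-10*zt,(r.inv()*ro).as_rotvec(degrees=True).round(1))
plan([(e,ro,-1,3),(e,ro,1,6)])
E
```

```text
[644.39756997  81.15187753 -17.75113145] [645.00865836  81.42553809 -14.84154707] [ 0.1 -0.2 -0.1]
[[0,-0.1,0,-1,0,2,-1],[0.1,0,-0.1,0,0,3,-1],[0,-0.1,0,-0.6,0.2,2.5,-1],[0,0,0,0,0,0,1],[0,0,0,0,0,0,1],[0,0,0,0,0,0,1],[0,0,0,0,0,0,1],[0,0,0,0,0,0,1],[0,0,0,0,0,0,1],[0,0,0,0,0,0,1]]
```

>>> {"api": "send_rows", "payload": {
  "motion": [
    [0,0,0,-1,0,2,-1],
    [0,0,0,0,0,3,-1],
    [0,0,0,0,0,2,-1],
    [0,0,0,0,0,0,1],
    [0,0,0,0,0,0,1],
    [0,0,0,0,0,0,1],
    [0,0,0,0,0,0,1],
    [0,0,0,0,0,0,1],
    [0,0,0,0,0,0,1],
    [0,0,0,0,0,0,1]
  ]
}}

```text
time_s: 22.05
eef_pos: [0.6504, 0.0803, -0.0177]
eef_rot: [0.176, -0.068, 0.982, 0.012]
wrist_force: [-2.6, 0.4, 5.4]
opening: 0.552
grasp_force: 60.8
```

```bash
python3 - <<'E'
from job import *
o,p,r=state();print(p,o["opening"],o["grasp_force"])
p,r=actual((655.5,82.9),8.0)
pe,pro=go(1)
plan([(p+[0,0,20],None,1,2),(p+[0,0,160],None,1,4),(pe+[0,0,110],pro,1,None),(pe+[0,0,60],pro,1,3)])
E
```

```text
[650.38961169  80.3273283  -17.72248814] 0.5524281125311928 60.80679664072704
pm [-13.3   1.8 -20.4]
place at [434.6 357.7  55.4]
[[0,0,0,-3,0,-9,1],[0,0,0,-3.9,0,-9.8,1],[0,0,0,-12,0,-33,1],[0,0,0,-12,0,-33,1],[0,0,0,-12,0,-32,1],[0,0,0,-12.6,-0.1,-33.2,1],[-1.6,7.1,3.6,13,25,-7,1],[-1.7,7.1,3.6,15,25,-4,1],[-1.6,7.2,3.6,18,24,-2,1],[-1.7,7.1,3.6,18,22,1,1]]
[[-1.6,7.1,3.6,20,22,4,1],[-1.7,7.1,3.5,20,19,8,1],[-1.6,7.1,3.6,21,19,10,1],[-1.7,7.2,3.6,20,17,13,1],[-1.6,7.1,3.6,19,15,17,1],[-1.7,7.1,3.6,18,13,19,1],[-1.6,7.1,3.6,16,12,21,1],[-1.7,7.1,3.6,13.9,10,23.9,1],[0,0,0,-16,0,6,1],[0,0,0,-15,0,6,1]]
[[0,0,0,-15.9,0.1,5.4,1],[0,0,0,0,0,0,1],[0,0,0,0,0,0,1],[0,0,0,0,0,0,1],[0,0,0,0,0,0,1],[0,0,0,0,0,0,1],[0,0,0,0,0,0,1],[0,0,0,0,0,0,1],[0,0,0,0,0,0,1],[0,0,0,0,0,0,1]]
```

The grip is a little shallow, about 7 mm above the table, so I'll regrasp 5 mm lower.

>>> {"api": "send_rows", "payload": {
  "motion": [
    [0,0,0,0,0,0,-0.5],
    [0,0,0,0,0,0,-0.5],
    [0,0,0,2,0,2,-0.5],
    [0,0,0,2,0,2,-0.5],
    [0,0,0,0,0,0,-0.5],
    [0,0,0,0,0,0,1],
    [0,0,0,0,0,0,1],
    [0,0,0,0,0,0,1],
    [0,0,0,0,0,0,1],
    [0,0,0,0,0,0,1]
  ]
}}

```text
time_s: 23.05
eef_pos: [0.6474, 0.0801, -0.0242]
eef_rot: [0.175, -0.068, 0.982, 0.012]
wrist_force: [0.4, -0.1, 1.6]
opening: 0.567
grasp_force: 63.1
```

```bash
python3 - <<'E'
from job import *
o,p,r=state();print(p,o["opening"],o["grasp_force"],o["wrist_force"])
p,r=actual((655.5,82.9),8.0)
pe,pro=go(1)
plan([(p+[0,0,20],None,1,2),(p+[0,0,160],None,1,4),(pe+[0,0,110],pro,1,None),(pe+[0,0,60],pro,1,3)])
E
```

```text
[647.44808747  80.0678043  -24.151156  ] 0.5673597774762655 63.142329734691884 [ 0.36976075 -0.07981578  1.61342489]
pm [-18.3   1.7 -25.4]
place at [429.4 361.5  58.4]
[[0,0,0,-3,0,-9,1],[0,0,0,-3.9,0,-9.8,1],[0,0,0,-12,0,-33,1],[0,0,0,-12,0,-33,1],[0,0,0,-12,0,-33,1],[0,0,0,-12.4,-0.1,-32.3,1],[-1.7,7.1,3.6,13,26,-8,1],[-1.6,7.1,3.6,15,25,-5,1],[-1.7,7.2,3.6,17,24,-2,1],[-1.6,7.1,3.6,19,23,0,1]]
[[-1.7,7.1,3.6,20,22,4,1],[-1.6,7.1,3.6,21,20,7,1],[-1.7,7.1,3.6,21,19,10,1],[-1.6,7.1,3.6,21,17,13,1],[-1.7,7.2,3.5,20,15,16,1],[-1.6,7.1,3.6,18,14,18,1],[-1.7,7.1,3.6,17,12,22,1],[-1.6,7.1,3.6,15,10.2,23.4,1],[0,0,0,-16,0,6,1],[0,0,0,-15,0,6,1]]
[[0,0,0,-15.9,0,5.3,1],[0,0,0,0,0,0,1],[0,0,0,0,0,0,1],[0,0,0,0,0,0,1],[0,0,0,0,0,0,1],[0,0,0,0,0,0,1],[0,0,0,0,0,0,1],[0,0,0,0,0,0,1],[0,0,0,0,0,0,1],[0,0,0,0,0,0,1]]
```

>>> {"api": "send_rows", "payload": {
  "motion": [
    [0,0,0,-3,0,-9,1],
    [0,0,0,-4,0,-10,1],
    [0,0,0,-12,0,-33,1],
    [0,0,0,-12,0,-33,1],
    [0,0,0,-12,0,-33,1],
    [0,0,0,-12,0,-32,1],
    [-1.7,7.1,3.6,13,26,-8,1],
    [-1.6,7.1,3.6,15,25,-5,1],
    [-1.7,7.2,3.6,17,24,-2,1],
    [-1.6,7.1,3.6,19,23,0,1]
  ]
}}

```text
time_s: 24.05
eef_pos: [0.5747, 0.175, 0.1491]
eef_rot: [-0.08, 0.044, 0.993, 0.072]
wrist_force: [1.4, -0.1, -1.1]
opening: 0.568
grasp_force: 62.0
```

>>> {"api": "send_rows", "payload": {
  "motion": [
    [-1.7,7.1,3.6,20,22,4,1],
    [-1.6,7.1,3.6,21,20,7,1],
    [-1.7,7.1,3.6,21,19,10,1],
    [-1.6,7.1,3.6,21,17,13,1],
    [-1.7,7.2,3.5,20,15,16,1],
    [-1.6,7.1,3.6,18,14,18,1],
    [-1.7,7.1,3.6,17,12,22,1],
    [-1.6,7.1,3.6,15,10,23,1],
    [0,0,0,0,0,0,1],
    [0,0,0,0,0,0,1]
  ]
}}

```text
time_s: 25.05
eef_pos: [0.4293, 0.3608, 0.168]
eef_rot: [-0.545, 0.246, 0.783, 0.171]
wrist_force: [0.5, 0.1, -0.4]
opening: 0.563
grasp_force: 62.1
```

```bash
python3 held.py green; python3 - <<'E'
from job import *
pe,pro=go(1)
o,p,r=state();print(p.round(1),(pe+[0,0,110]).round(1),o["opening"])
plan([(pe+[0,0,30],pro,1,5)])
E
```

```text
x [-32.5   3.9  32.9] y [-17.4   2.   20.9] z [6.1 6.9 7.9] slopes deg [ 9.9 -0.4]
[51.4  2.4] [170.9  38.9] 0.9
place at [429.4 361.5  58.4]
[430.1 360.7 168.9] [429.4 361.5 168.4] 0.566215445562339
[[0,0,0,-15,0,6,1],[0,0.1,0.1,-15,0,6,1],[0,0,0,-15,0,5,1],[0,0.1,0,-15,0,6,1],[-0.1,0,0,-15.1,0.2,6,1],[0,0,0,0,0,0,1],[0,0,0,0,0,0,1],[0,0,0,0,0,0,1],[0,0,0,0,0,0,1],[0,0,0,0,0,0,1]]
```

>>> {"api": "send_rows", "payload": {
  "motion": [
    [0,0,0,-15,0,6,1],
    [0,0,0,-15,0,6,1],
    [0,0,0,-15,0,5,1],
    [0,0,0,-15,0,6,1],
    [0,0,0,-15,0,6,1],
    [0,0,0,0,0,0,1],
    [0,0,0,0,0,0,1],
    [0,0,0,0,0,0,1],
    [0,0,0,0,0,0,1],
    [0,0,0,0,0,0,1]
  ]
}}

```text
time_s: 26.1
eef_pos: [0.4285, 0.3619, 0.0884]
eef_rot: [-0.545, 0.246, 0.783, 0.171]
wrist_force: [0.6, -1.4, -0.7]
opening: 0.565
grasp_force: 62.1
```

```bash
python3 - <<'E'
from job import *
pe,pro=go(1)
o,p,r=state();print(p.round(1),(pe+[0,0,30]).round(1),o["opening"])
plan([(pe+[0,0,0],pro,1,3)])
E
```

```text
place at [429.4 361.5  58.4]
[428.5 361.9  88.4] [429.4 361.5  88.4] 0.5649507877928477
[[0,0,0,-10,0,3,1],[0,0,0,-9,0,3,1],[0,0.1,0.1,-9.6,0.2,3.5,1],[0,0,0,0,0,0,1],[0,0,0,0,0,0,1],[0,0,0,0,0,0,1],[0,0,0,0,0,0,1],[0,0,0,0,0,0,1],[0,0,0,0,0,0,1],[0,0,0,0,0,0,1]]
```

>>> {"api": "send_rows", "payload": {
  "motion": [
    [0,0,0,-10,0,3,1],
    [0,0,0,-9,0,3,1],
    [0,0,0,-10,0,3,1],
    [0,0,0,0,0,0,1],
    [0,0,0,0,0,0,1],
    [0,0,0,0,0,0,-0.5],
    [0,0,0,0,0,0,-0.5],
    [0,0,0,0,0,0,-0.5],
    [0,0,0,0,0,0,-0.5],
    [0,0,0,0,0,0,-0.5]
  ]
}}

```text
time_s: 27.1
eef_pos: [0.4293, 0.3609, 0.0575]
eef_rot: [-0.546, 0.247, 0.782, 0.171]
wrist_force: [0.1, 0.3, 0.6]
opening: 0.749
grasp_force: 0.0
```

>>> {"api": "send_rows", "payload": {
  "motion": [
    [0,0,0,0,0,-10,-0.5],
    [0,0,0,0,0,-20,-0.5],
    [0,0,0,0,0,-30,-0.5],
    [0,0,0,5,0,-40,-0.5],
    [0,0,0,20,0,-40,-1],
    [0,0,0,30,0,-35,-1],
    [0,0,0,0,0,0,-1],
    [0,0,0,0,0,0,-1],
    [0,0,0,0,0,0,-1],
    [0,0,0,0,0,0,-1]
  ]
}}

```text
time_s: 28.1
eef_pos: [0.5473, 0.2782, 0.1683]
eef_rot: [-0.547, 0.247, 0.781, 0.171]
wrist_force: [1.2, 0.1, 0.5]
opening: 1.003
grasp_force: 0.0
```

```bash
cat > racked.py <<'E'
from job import *
import sys
c,T=wrist();cv2.imwrite("pics/r_%s.png"%"".join(sys.argv[1:]),c["color"][:,:,::-1]);P=pts(c,T)*1000
a=np.radians(RA+180);A=np.array([np.cos(a),np.sin(a)])
for n in sys.argv[1:]:
    m=hmask(c,n,60,25)&(np.hypot(P[...,0]-RC[0],P[...,1]-RC[1])<110)&(P[...,2]<100)&(P[...,2]>14);B=P[m]
    print(n,m.sum(),"along",np.percentile((B[:,:2]-RC)@A,[2,50,98]).round(1),"z",np.percentile(B[:,2],[2,98]).round(1))
E
python3 racked.py red green; python3 - <<'E'
from job import *
o,p,r=state();print(p.round(1))
plan([([510,-40,330],ori(90),-1,None)])
E
```

```text
red 190 along [48.4 49.5 50.5] z [75.6 82. ]
green 1165 along [20.3 21.3 22.5] z [39.7 81.2]
[547.4 278.3 168.4]
[[2.1,-6.8,-3.1,10,-28,-20,-1],[2.1,-6.7,-3,9,-29,-20,-1],[2.1,-6.8,-3.1,8,-29,-19,-1],[2.2,-6.8,-3,8,-29,-20,-1],[2.1,-6.7,-3.1,6,-29,-19,-1],[2.1,-6.8,-3,6,-30,-19,-1],[2.1,-6.8,-3,6,-30,-19,-1],[2.1,-6.8,-3.1,5,-31,-18,-1],[2.1,-6.7,-3,4,-31,-18,-1],[2.1,-6.8,-3.1,4,-31.2,-16.6,-1]]
```

>>> {"api": "send_rows", "payload": {
  "motion": [
    [2.1,-6.8,-3.1,10,-28,-20,-1],
    [2.1,-6.7,-3,9,-29,-20,-1],
    [2.1,-6.8,-3.1,8,-29,-19,-1],
    [2.2,-6.8,-3,8,-29,-20,-1],
    [2.1,-6.7,-3.1,6,-29,-19,-1],
    [2.1,-6.8,-3,6,-30,-19,-1],
    [2.1,-6.8,-3,6,-30,-19,-1],
    [2.1,-6.8,-3.1,5,-31,-18,-1],
    [2.1,-6.7,-3,4,-31,-18,-1],
    [2.1,-6.8,-3.1,4,-31,-17,-1]
  ]
}}

```text
time_s: 29.15
eef_pos: [0.5101, -0.0408, 0.3321]
eef_rot: [0.004, -0.001, 1.0, -0.001]
wrist_force: [-0.2, -0.5, 0.7]
opening: 0.997
grasp_force: 0.0
```

```bash
python3 look.py w10; cat > toward.py <<'E'
from job import *
import sys
x,y,az=map(float,sys.argv[1:4]);e,ro,zt,pm,pr=grasp((x,y),az);o,p,r=state();print(p.round(1),e.round(1))
plan([(e-60*zt+[0,0,40],ro,-1,None),(e-25*zt,ro,-1,3)])
E
python3 toward.py 637.7 -82.5 -3.7
```

```text
[509.7 -39.9 331.7] [-0.31 -0.05  1.59  0.    1.59 -1.88] 29.35
red (array([528.1, -86.5]), array([1.5, 0. ]), 89.8)
blue (array([491.8, -82.2]), array([66.6, 38.9]), 12.0)
yellow (array([637.9, -81.8]), array([69.4, 40.1]), -2.1)
green None
[509.7 -39.9 331.7] [630.5 -82.  -24.2]
[[0.1,-3.3,0.6,-17,-7,43,-1],[0.1,-3.3,0.6,-14,-6,45,-1],[0.1,-3.3,0.6,-11,-7,44,-1],[0.1,-3.3,0.6,-10,-6,46,-1],[0.2,-3.3,0.5,-6,-6,46,-1],[0.1,-3.3,0.6,-4,-5.7,46.4,-1],[0,0,0,5,0,24,-1],[0,0,0,4,0,24,-1],[0,0,0,4.7,0,24.6,-1],[0,0,0,0,0,0,-1]]
```

>>> {"api": "send_rows", "payload": {
  "motion": [
    [0.1,-3.3,0.6,-17,-7,43,-1],
    [0.1,-3.3,0.6,-14,-6,45,-1],
    [0.1,-3.3,0.6,-11,-7,44,-1],
    [0.1,-3.3,0.6,-10,-6,46,-1],
    [0.2,-3.3,0.5,-6,-6,46,-1],
    [0.1,-3.3,0.6,-4,-6,46,-1],
    [0,0,0,5,0,24,-1],
    [0,0,0,4,0,24,-1],
    [0,0,0,5,0,24,-1],
    [0,0,0,0,0,0,-1]
  ]
}}

```text
time_s: 30.35
eef_pos: [0.6181, -0.0793, -0.0069]
eef_rot: [0.168, 0.031, 0.985, -0.004]
wrist_force: [-1.4, 1.3, -0.4]
opening: 1.0
grasp_force: 0.0
```

```bash
cat > fine.py <<'E'
from job import *
from bench import ctrl
import sys
x,y,az=map(float,sys.argv[1:4]);e,ro,zt,pm,pr=grasp((x,y),az)
for i in range(6): ctrl.camera("wrist")
o,p,r=state();print(p.round(1),e.round(1),(r.inv()*ro).as_rotvec(degrees=True).round(1))
plan([(e,ro,-1,4),(e,ro,1,6)])
E
python3 fine.py 637.8 -82 -3
```

```text
[623.1 -82.2   1.2] [630.6 -81.6 -24.2] [-0.3  0.1 -0.5]
[[-0.1,0,-0.1,0,0,7,-1],[0,0,-0.2,1,1,6,-1],[-0.1,0.1,-0.1,0,0,7,-1],[-0.1,0,-0.1,0.6,0,6.5,-1],[0,0,0,0,0,0,1],[0,0,0,0,0,0,1],[0,0,0,0,0,0,1],[0,0,0,0,0,0,1],[0,0,0,0,0,0,1],[0,0,0,0,0,0,1]]
```

>>> {"api": "send_rows", "payload": {
  "motion": [
    [0,0,-0.1,0,0,7,-1],
    [0,0,-0.2,1,1,6,-1],
    [0,0,-0.1,0,0,7,-1],
    [0,0,-0.1,0,0,6,-1],
    [0,0,0,0,0,0,-1],
    [0,0,0,0,0,0,1],
    [0,0,0,0,0,0,1],
    [0,0,0,0,0,0,1],
    [0,0,0,0,0,0,1],
    [0,0,0,0,0,0,1]
  ]
}}

```text
time_s: 31.65
eef_pos: [0.6306, -0.0818, -0.0242]
eef_rot: [0.174, 0.026, 0.984, -0.007]
wrist_force: [-2.6, 0.8, 5.4]
opening: 0.567
grasp_force: 64.0
```

```bash
cat > carry.py <<'E'
from job import *
import sys
x,y,az=map(float,sys.argv[1:4]);k=int(sys.argv[4])
o,p,r=state();print(p,o["opening"],o["grasp_force"],o["wrist_force"])
p,r=actual((x,y),az);pe,pro=go(k)
plan([(p+[0,0,20],None,1,2),(p+[0,0,160],None,1,4),(pe+[0,0,110],pro,1,None)])
E
python3 carry.py 637.8 -82 -3 0
```

```text
[630.5996244  -81.76134684 -24.2309546 ] 0.567461670142105 64.04471741057932 [-2.61874355  0.77055357  5.3589808 ]
pm [-17.1   0.  -25.9]
place at [453.2 346.7  57.2]
[[0,0,0,-3,0,-9,1],[0,0,0,-3.9,-0.1,-9.8,1],[0,0,0,-12,0,-33,1],[0,0,0,-12,0,-33,1],[0,0,0,-12,0,-33,1],[0,0,0,-11.9,-0.6,-32.5,1],[-1.2,7.3,2.6,15,35,-8,1],[-1.3,7.3,2.7,17,34,-6,1],[-1.2,7.3,2.6,19,34,-2,1],[-1.3,7.3,2.7,21,32,0,1]]
[[-1.2,7.3,2.6,22,32,5,1],[-1.3,7.3,2.6,23,30,8,1],[-1.2,7.3,2.7,23,29,11,1],[-1.2,7.3,2.6,23,28,15,1],[-1.3,7.3,2.7,21,26,18,1],[-1.2,7.3,2.6,21,25,22,1],[-1.3,7.3,2.7,18,24,24,1],[-1.2,7.3,2.6,16.6,22.1,27.3,1],[0,0,0,0,0,0,1],[0,0,0,0,0,0,1]]
```

>>> {"api": "send_rows", "payload": {
  "motion": [
    [0,0,0,-3,0,-9,1],
    [0,0,0,-4,0,-10,1],
    [0,0,0,-12,0,-33,1],
    [0,0,0,-12,0,-33,1],
    [0,0,0,-12,0,-33,1],
    [0,0,0,-12,-1,-32,1],
    [-1.2,7.3,2.6,15,35,-8,1],
    [-1.3,7.3,2.7,17,34,-6,1],
    [-1.2,7.3,2.6,19,34,-2,1],
    [-1.3,7.3,2.7,21,32,0,1]
  ]
}}

```text
time_s: 32.65
eef_pos: [0.5716, 0.0618, 0.1481]
eef_rot: [-0.08, 0.111, 0.989, 0.058]
wrist_force: [0.2, 0.0, -1.5]
opening: 0.563
grasp_force: 62.1
```

>>> {"api": "send_rows", "payload": {
  "motion": [
    [-1.2,7.3,2.6,22,32,5,1],
    [-1.3,7.3,2.6,23,30,8,1],
    [-1.2,7.3,2.7,23,29,11,1],
    [-1.2,7.3,2.6,23,28,15,1],
    [-1.3,7.3,2.7,21,26,18,1],
    [-1.2,7.3,2.6,21,25,22,1],
    [-1.3,7.3,2.7,18,24,24,1],
    [-1.2,7.3,2.6,17,22,27,1],
    [0,0,0,0,0,0,1],
    [0,0,0,0,0,0,1]
  ]
}}

```text
time_s: 33.65
eef_pos: [0.4526, 0.3463, 0.1665]
eef_rot: [-0.548, 0.245, 0.782, 0.169]
wrist_force: [-0.0, -0.0, -0.5]
opening: 0.563
grasp_force: 62.2
```

```bash
cat > down.py <<'E'
from job import *
from bench import ctrl
import sys
k=int(sys.argv[1]);h=float(sys.argv[2]);n=int(sys.argv[3]);pe,pro=go(k)
for i in range(4): ctrl.camera("wrist")
o,p,r=state();print(p.round(1),o["opening"],o["wrist_force"].round(1))
plan([(pe+[0,0,h],pro,1,n)])
E
python3 held.py yellow; python3 down.py 0 30 5
```

```text
x [-33.1   7.2  34.3] y [-19.3   0.3  19.9] z [5.9 6.9 7.8] slopes deg [ 6.8 -0.2]
[16.1  2.1] [ 44.2 238.4] 89.7
place at [453.2 346.7  57.2]
[454.3 345.7 168.3] 0.5675216969834391 [ 0.2 -0.1 -1.9]
[[0,0,0,-15,0,6,1],[0,0.1,0,-15,0,6,1],[0,0,0,-15,0,6,1],[0,0,0.1,-15,0,5,1],[0.1,0,0,-15.6,0.3,6.3,1],[0,0,0,0,0,0,1],[0,0,0,0,0,0,1],[0,0,0,0,0,0,1],[0,0,0,0,0,0,1],[0,0,0,0,0,0,1]]
```

>>> {"api": "send_rows", "payload": {
  "motion": [
    [0,0,0,-15,0,6,1],
    [0,0,0,-15,0,6,1],
    [0,0,0,-15,0,6,1],
    [0,0,0,-15,0,5,1],
    [0,0,0,-15,0,6,1],
    [0,0,0,0,0,0,1],
    [0,0,0,0,0,0,1],
    [0,0,0,0,0,0,1],
    [0,0,0,0,0,0,1],
    [0,0,0,0,0,0,1]
  ]
}}

```text
time_s: 34.9
eef_pos: [0.4521, 0.3471, 0.0874]
eef_rot: [-0.547, 0.245, 0.782, 0.17]
wrist_force: [0.1, -0.1, -0.2]
opening: 0.565
grasp_force: 62.2
```

```bash
python3 down.py 0 0 3
```

```text
place at [453.2 346.7  57.2]
[451.8 347.1  87. ] 0.5640945457064406 [ 0.1  0.1 -0.2]
[[0,0,0,-9,0,3,1],[0,0,0,-10,0,3,1],[0,0,0,-9.4,0.5,2.9,1],[0,0,0,0,0,0,1],[0,0,0,0,0,0,1],[0,0,0,0,0,0,1],[0,0,0,0,0,0,1],[0,0,0,0,0,0,1],[0,0,0,0,0,0,1],[0,0,0,0,0,0,1]]
```

>>> {"api": "send_rows", "payload": {
  "motion": [
    [0,0,0,-9,0,3,1],
    [0,0,0,-10,0,3,1],
    [0,0,0,-10,0,3,1],
    [0,0,0,0,0,0,1],
    [0,0,0,0,0,0,1],
    [0,0,0,0,0,0,-0.5],
    [0,0,0,0,0,0,-0.5],
    [0,0,0,0,0,0,-0.5],
    [0,0,0,0,0,0,-0.5],
    [0,0,0,0,0,0,-0.5]
  ]
}}

```text
time_s: 36.1
eef_pos: [0.4529, 0.3462, 0.0564]
eef_rot: [-0.548, 0.245, 0.782, 0.17]
wrist_force: [-0.2, 0.5, -0.2]
opening: 0.743
grasp_force: 0.0
```

>>> {"api": "send_rows", "payload": {
  "motion": [
    [0,0,0,0,0,-10,-0.5],
    [0,0,0,0,0,-20,-0.5],
    [0,0,0,0,0,-30,-0.5],
    [0,0,0,5,0,-40,-0.5],
    [0,0,0,20,0,-40,-1],
    [0,0,0,30,0,-35,-1],
    [0,0,0,0,0,0,-1],
    [0,0,0,0,0,0,-1],
    [0,0,0,0,0,0,-1],
    [0,0,0,0,0,0,-1]
  ]
}}

```text
time_s: 37.1
eef_pos: [0.5716, 0.2639, 0.1665]
eef_rot: [-0.549, 0.245, 0.781, 0.17]
wrist_force: [-0.4, 0.6, -0.3]
opening: 1.0
grasp_force: 0.0
```

```bash
python3 racked.py red green yellow; python3 - <<'E'
from job import *
o,p,r=state();print(p.round(1))
plan([([440,-60,330],ori(102),-1,None)])
E
```

```text
red 148 along [48.2 49.4 50.5] z [76.4 82.2]
green 148 along [19.6 20.8 22. ] z [76.4 81.8]
yellow 1363 along [-9.6 -7.4 21.2] z [36.6 82.2]
[571.6 263.9 166.6]
[[2.8,-6.6,-4.1,13,-34,-13,-1],[2.9,-6.6,-4,13,-34,-12,-1],[2.8,-6.6,-4.1,15,-34,-13,-1],[2.8,-6.7,-4.1,15,-33,-12,-1],[2.8,-6.6,-4.1,17,-32,-13,-1],[2.9,-6.6,-4,17,-32,-13,-1],[2.8,-6.6,-4.1,18,-32,-14,-1],[2.8,-6.6,-4.1,18,-30,-14,-1],[2.9,-6.6,-4.1,19,-30,-14,-1],[2.8,-6.6,-4,19.7,-30,-16,-1]]
```

>>> {"api": "send_rows", "payload": {
  "motion": [
    [2.8,-6.6,-4.1,13,-34,-13,-1],
    [2.9,-6.6,-4,13,-34,-12,-1],
    [2.8,-6.6,-4.1,15,-34,-13,-1],
    [2.8,-6.7,-4.1,15,-33,-12,-1],
    [2.8,-6.6,-4.1,17,-32,-13,-1],
    [2.9,-6.6,-4,17,-32,-13,-1],
    [2.8,-6.6,-4.1,18,-32,-14,-1],
    [2.8,-6.6,-4.1,18,-30,-14,-1],
    [2.9,-6.6,-4.1,19,-30,-14,-1],
    [2.8,-6.6,-4,20,-30,-16,-1]
  ]
}}

```text
time_s: 38.15
eef_pos: [0.4393, -0.0607, 0.3313]
eef_rot: [0.003, -0.106, 0.994, -0.002]
wrist_force: [0.5, -0.3, 1.4]
opening: 1.001
grasp_force: 0.0
```

```bash
python3 look.py w11; python3 toward.py 491.8 -82.2 12
```

```text
[439.4 -60.4 331.5] [-0.41 -0.21  1.74  0.    1.61 -2.18] 38.35
red (array([522.7, -59. ]), array([0., 0.]), 0.0)
blue (array([492. , -82.8]), array([66.5, 38.2]), 11.8)
yellow None
green None
[439.4 -60.4 331.5] [484.8 -83.7 -24.2]
[[0,-3.3,0,-3,-5,43,-1],[0,-3.3,-0.1,-1,-6,44,-1],[-0.1,-3.3,0,2,-5,43,-1],[0,-3.3,0,5,-5,43,-1],[0,-3.3,-0.1,7,-6,43,-1],[0,-3.3,0,9.2,-5.1,42.1,-1],[0,0,0,5,0,24,-1],[0,0,0,4,0,24,-1],[0,0,0,4.7,0.1,24.6,-1],[0,0,0,0,0,0,-1]]
```

>>> {"api": "send_rows", "payload": {
  "motion": [
    [0,-3.3,0,-3,-5,43,-1],
    [0,-3.3,-0.1,-1,-6,44,-1],
    [0,-3.3,0,2,-5,43,-1],
    [0,-3.3,0,5,-5,43,-1],
    [0,-3.3,-0.1,7,-6,43,-1],
    [0,-3.3,0,9,-5,42,-1],
    [0,0,0,5,0,20,-1],
    [0,0,0,4,0,14,-1],
    [0,0,0,4,0,10,-1],
    [0,0,0,0,0,5,-1]
  ]
}}

```text
time_s: 39.35
eef_pos: [0.4685, -0.0854, 0.0186]
eef_rot: [0.17, -0.104, 0.98, 0.02]
wrist_force: [0.7, -0.3, 1.0]
opening: 0.999
grasp_force: 0.0
```

```bash
python3 fine.py 492 -82.5 11.9
```

```text
[470.3 -87.4  21.9] [485.  -84.  -24.2] [-0.  -0.   0.3]
[[0,0,0.1,0,0,12,-1],[0,0,0,1,0,12,-1],[0,0,0.1,0,0,12,-1],[0,0,0.1,0.6,0.4,12.5,-1],[0,0,0,0,0,0,1],[0,0,0,0,0,0,1],[0,0,0,0,0,0,1],[0,0,0,0,0,0,1],[0,0,0,0,0,0,1],[0,0,0,0,0,0,1]]
```

>>> {"api": "send_rows", "payload": {
  "motion": [
    [0,0,0.1,0,0,12,-1],
    [0,0,0,1,0,12,-1],
    [0,0,0.1,0,0,12,-1],
    [0,0,0.1,0,0,8,-1],
    [0,0,0,0,0,4,-1],
    [0,0,0,0,0,0,1],
    [0,0,0,0,0,0,1],
    [0,0,0,0,0,0,1],
    [0,0,0,0,0,0,1],
    [0,0,0,0,0,0,1]
  ]
}}

```text
time_s: 40.65
eef_pos: [0.4852, -0.0843, -0.0235]
eef_rot: [0.173, -0.102, 0.98, 0.018]
wrist_force: [-2.4, 0.6, 5.6]
opening: 0.56
grasp_force: 61.7
```

```bash
python3 carry.py 492 -82.5 11.9 -1
```

```text
[485.15789451 -84.27324455 -23.53519265] 0.5602476799206678 61.71644926071167 [-2.405235    0.55495321  5.5656765 ]
pm [-16.7   0.3 -25.3]
place at [476.6 330.1  57.1]
[[0,0,0,-3,0,-9,1],[0,0,0,-3.8,0,-9.8,1],[0,0,0,-12,0,-33,1],[0,0,0,-12,0,-33,1],[0,0,0,-12,0,-33,1],[0,0,0,-11.9,-0.1,-32.6,1],[-1.8,7,3.9,-7,34,0,1],[-1.8,7.1,3.9,-4,34,0,1],[-1.9,7,3.9,-3,35,1,1],[-1.8,7.1,3.9,0,34,2,1]]
[[-1.8,7,3.9,2,35,3,1],[-1.8,7.1,4,4,34,4,1],[-1.9,7,3.9,6,34,6,1],[-1.8,7.1,3.9,7,33,8,1],[-1.8,7,3.9,8,32,10,1],[-1.8,7,3.9,9,31,12,1],[-1.8,7.1,3.9,9,30,14,1],[-1.8,7,3.9,9.6,29.3,16.4,1],[0,0,0,0,0,0,1],[0,0,0,0,0,0,1]]
```

>>> {"api": "send_rows", "payload": {
  "motion": [
    [0,0,0,-3,0,-9,1],
    [0,0,0,-4,0,-10,1],
    [0,0,0,-12,0,-33,1],
    [0,0,0,-12,0,-33,1],
    [0,0,0,-12,0,-33,1],
    [0,0,0,-12,0,-33,1],
    [-1.8,7,3.9,-7,34,0,1],
    [-1.8,7.1,3.9,-4,34,0,1],
    [-1.9,7,3.9,-3,35,1,1],
    [-1.8,7.1,3.9,0,34,2,1]
  ]
}}

```text
time_s: 41.65
eef_pos: [0.4823, 0.0504, 0.1481]
eef_rot: [-0.074, 0.016, 0.994, 0.076]
wrist_force: [0.8, 0.7, 0.1]
opening: 0.562
grasp_force: 62.2
```

>>> {"api": "send_rows", "payload": {
  "motion": [
    [-1.8,7,3.9,2,35,3,1],
    [-1.8,7.1,4,4,34,4,1],
    [-1.9,7,3.9,6,34,6,1],
    [-1.8,7.1,3.9,7,33,8,1],
    [-1.8,7,3.9,8,32,10,1],
    [-1.8,7,3.9,9,31,12,1],
    [-1.8,7.1,3.9,9,30,14,1],
    [-1.8,7,3.9,10,29,16,1],
    [0,0,0,0,0,0,1],
    [0,0,0,0,0,0,1]
  ]
}}

```text
time_s: 42.65
eef_pos: [0.4725, 0.3253, 0.1663]
eef_rot: [-0.541, 0.241, 0.787, 0.17]
wrist_force: [0.4, -0.5, -0.8]
opening: 0.565
grasp_force: 62.3
```

```bash
python3 held.py blue; python3 down.py -1 30 5
```

```text
x [-32.2   7.  135.1] y [-18.9   0.4  19.8] z [  5.8   6.8 103.5] slopes deg [14.2 -0.3]
[50.2  0.6] [169.7  39.9] 0.1
place at [476.6 330.1  57.1]
[473.9 324.9 168.4] 0.5641553079048147 [ 0.2  0.2 -0.2]
[[0,0.2,0.2,-15,1,6,1],[-0.1,0.2,0.1,-15,1,6,1],[0,0.2,0.2,-15,1,6,1],[-0.1,0.2,0.1,-16,1,6,1],[0,0.2,0.2,-14.9,1.3,5.3,1],[0,0,0,0,0,0,1],[0,0,0,0,0,0,1],[0,0,0,0,0,0,1],[0,0,0,0,0,0,1],[0,0,0,0,0,0,1]]
```

>>> {"api": "send_rows", "payload": {
  "motion": [
    [0,0.2,0.2,-15,2,6,1],
    [0,0.2,0.1,-15,2,6,1],
    [0,0.2,0.2,-15,1,6,1],
    [0,0.2,0.1,-15,0,6,1],
    [0,0.2,0.2,-15,0,5,1],
    [0,0,0,0,0,0,1],
    [0,0,0,0,0,0,1],
    [0,0,0,0,0,0,1],
    [0,0,0,0,0,0,1],
    [0,0,0,0,0,0,1]
  ]
}}

```text
time_s: 43.9
eef_pos: [0.4756, 0.3306, 0.0871]
eef_rot: [-0.549, 0.245, 0.781, 0.17]
wrist_force: [0.1, -0.7, -0.3]
opening: 0.561
grasp_force: 62.2
```

```bash
python3 down.py -1 0 3
```

```text
place at [476.6 330.1  57.1]
[475.2 330.5  86.6] 0.5657295357189656 [-0.   0.9 -0.9]
[[-0.1,-0.1,0,-9,0,3,1],[-0.1,0,-0.1,-10,0,3,1],[-0.1,-0.1,0,-9.3,0.5,2.8,1],[0,0,0,0,0,0,1],[0,0,0,0,0,0,1],[0,0,0,0,0,0,1],[0,0,0,0,0,0,1],[0,0,0,0,0,0,1],[0,0,0,0,0,0,1],[0,0,0,0,0,0,1]]
```

>>> {"api": "send_rows", "payload": {
  "motion": [
    [0,0,0,-9,0,3,1],
    [0,0,0,-10,0,3,1],
    [0,0,0,-9,0,3,1],
    [0,0,0,0,0,0,1],
    [0,0,0,0,0,0,1],
    [0,0,0,0,0,0,-0.5],
    [0,0,0,0,0,0,-0.5],
    [0,0,0,0,0,0,-0.5],
    [0,0,0,0,0,0,-0.5],
    [0,0,0,0,0,0,-0.5]
  ]
}}

```text
time_s: 45.1
eef_pos: [0.4759, 0.3298, 0.0571]
eef_rot: [-0.549, 0.246, 0.781, 0.17]
wrist_force: [0.7, -0.4, -0.2]
opening: 0.746
grasp_force: 0.0
```

>>> {"api": "send_rows", "payload": {
  "motion": [
    [0,0,0,0,0,-10,-0.5],
    [0,0,0,0,0,-20,-0.5],
    [0,0,0,0,0,-30,-0.5],
    [0,0,0,5,0,-40,-0.5],
    [0,0,0,20,0,-40,-1],
    [0,0,0,30,0,-35,-1],
    [0,0,0,0,0,0,-1],
    [0,0,0,0,0,0,-1],
    [0,0,0,0,0,0,-1],
    [0,0,0,0,0,0,-1]
  ]
}}

```text
time_s: 46.1
eef_pos: [0.595, 0.2475, 0.1666]
eef_rot: [-0.551, 0.246, 0.78, 0.169]
wrist_force: [-0.4, -0.3, -0.9]
opening: 0.996
grasp_force: 0.0
```

```bash
python3 racked.py red green yellow blue; python3 - <<'E'
from job import *
o,p,r=state();print(p.round(1),o["q"].round(2))
plan([([480,-60,300],ori(26),-1,None),([456,-359.5,200],ori(26),-1,None)])
E
```

```text
red 140 along [-34.4  49.6  51. ] z [59.1 82.7]
green 94 along [19.5 21.  22.4] z [77.2 81.5]
yellow 225 along [-46.6  -7.4  21.6] z [34.  82.8]
blue 1156 along [-36.1 -35.  -33.9] z [39.8 80.8]
[595.1 247.6 166.7] [-0.06  1.1   0.77  0.72  2.31 -0.83]
[[-2,-7.6,2.8,11,-35,-13,-1],[-2.1,-7.6,2.8,7,-36,-16,-1],[-2,-7.7,2.8,3,-35,-18,-1],[-2,-7.6,2.8,-1,-34,-19,-1],[-2.1,-7.6,2.8,-6,-34,-20,-1],[-2,-7.7,2.8,-9,-32,-20,-1],[-2,-7.6,2.8,-14,-32,-19,-1],[-2,-7.6,2.9,-18,-30,-19,-1],[-2.1,-7.6,2.8,-21.3,-27.8,-16.8,-1],[0,0,0,-37,-22,14,-1]]
[[0,0,0,-37,-22,15,-1],[0,0,0,-37,-21,14,-1],[0,0,0,-37,-22,14,-1],[0,0,0,-37,-22,14,-1],[0,0,0,-37,-22,15,-1],[0,0,0,-36.9,-21.7,13.8,-1],[0,0,0,0,0,0,-1],[0,0,0,0,0,0,-1],[0,0,0,0,0,0,-1],[0,0,0,0,0,0,-1]]
```

View pics/r_redgreenyellowblue.png

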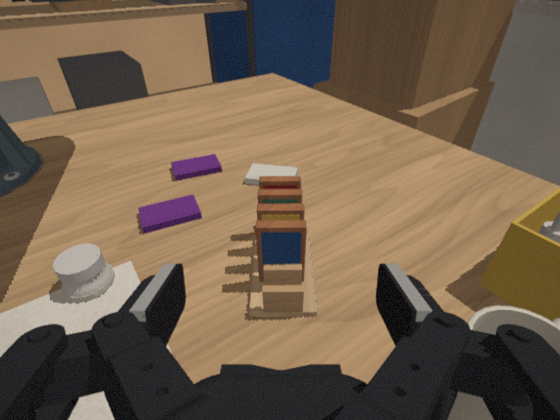

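All four plaques stand in their slots, stacked at (280,185–280) in the wrist view, and the bystanders around are upright. Now the dial: 4 plaques × 2 = 8 clicks = 240° clockwise.

>>> {"api": "send_rows", "payload": {
  "motion": [
    [-2,-7.6,2.8,11,-35,-13,-1],
    [-2.1,-7.6,2.8,7,-36,-16,-1],
    [-2,-7.7,2.8,3,-35,-18,-1],
    [-2,-7.6,2.8,-1,-34,-19,-1],
    [-2.1,-7.6,2.8,-6,-34,-20,-1],
    [-2,-7.7,2.8,-9,-32,-20,-1],
    [-2,-7.6,2.8,-14,-32,-19,-1],
    [-2,-7.6,2.9,-18,-30,-19,-1],
    [-2.1,-7.6,2.8,-21,-28,-17,-1],
    [0,0,0,-37,-22,14,-1]
  ]
}}

```text
time_s: 47.15
eef_pos: [0.4767, -0.102, 0.2938]
eef_rot: [0.009, 0.529, 0.849, 0.001]
wrist_force: [1.2, -0.8, 0.1]
opening: 1.001
grasp_force: 0.0
```

>>> {"api": "send_rows", "payload": {
  "motion": [
    [0,0,0,-37,-22,15,-1],
    [0,0,0,-37,-21,14,-1],
    [0,0,0,-37,-22,14,-1],
    [0,0,0,-37,-22,14,-1],
    [0,0,0,-37,-22,15,-1],
    [0,0,0,-37,-22,14,-1],
    [0,0,0,0,0,0,-1],
    [0,0,0,0,0,0,-1],
    [0,0,0,0,0,0,-1],
    [0,0,0,0,0,0,-1]
  ]
}}

```text
time_s: 48.15
eef_pos: [0.4566, -0.3588, 0.2015]
eef_rot: [0.002, 0.53, 0.848, 0.001]
wrist_force: [-0.4, 0.1, 0.3]
opening: 0.998
grasp_force: 0.0
```

```bash
cat > dial.py <<'E'
from lib import *
import sys
for i in range(4): c,T=wrist()
np.savez(sys.argv[1],T=T,**c)
o,p,r=state();m=r.as_matrix();print(p.round(1),m[:,2].round(3),"x az",np.degrees(np.arctan2(m[1,0],m[0,0])).round(1),o["q"].round(2),o["opening"],o["torque"].round(2),o["time_s"])
P=pts(c,T)*1000;t=(np.hypot(P[...,0]-456,P[...,1]+359)<40)&(P[...,2]>86)&(P[...,2]<100)
if t.sum()>20: print(cv2.minAreaRect(P[t][:,:2].astype(np.float32)))
E
python3 dial.py w12.npz
```

```text
[ 456.5 -359.3  201.5] [ 0.004 -0.    -1.   ] x az 116.0 [-0.87  0.19  1.6   0.    1.35 -1.33] 0.9993429971136165 [0.02 0.   0.03] 48.35
((455.7895812988281, -360.10150146484375), (13.949796676635742, 42.08936309814453), 25.61394500732422)
```

>>> {"api": "send_rows", "payload": {
  "motion": [
    [0,0,0,0,1,40,-1],
    [0,0,0,0,0,40,-1],
    [0,0,0,0,0,35,-1],
    [0,0,0,0,0,22,-1],
    [0,0,0,0,0,12,-1],
    [0,0,0,0,0,5,-1],
    [0,0,0,0,0,0,-1],
    [0,0,0,0,0,0,-1],
    [0,0,0,0,0,0,1],
    [0,0,0,0,0,0,1]
  ]
}}

```text
time_s: 49.35
eef_pos: [0.458, -0.3601, 0.0481]
eef_rot: [0.002, 0.53, 0.848, 0.001]
wrist_force: [0.8, 0.4, 0.2]
opening: 0.693
grasp_force: 0.0
```

>>> {"api": "send_rows", "payload": {
  "motion": [
    [0,0,0,0,0,0,1],
    [0,0,0,0,0,0,1],
    [0,0,0,0,0,0,1],
    [0,0,0,0,0,0,1],
    [0,0,0,0,0,0,1],
    [0,0,0,0,0,0,1],
    [0,0,0,0,0,0,1],
    [0,0,0,0,0,0,1],
    [0,0,0,0,0,0,1],
    [0,0,0,0,0,0,1]
  ]
}}

```text
time_s: 50.35
eef_pos: [0.4563, -0.3601, 0.0474]
eef_rot: [0.001, 0.53, 0.848, 0.0]
wrist_force: [-5.5, -1.5, 6.0]
opening: 0.15
grasp_force: 59.1
```

```bash
python3 dial.py w13.npz
```

```text
[ 456.3 -360.1   47.4] [ 0.001  0.    -1.   ] x az 115.9 [-0.87  0.38  1.7   0.    1.06 -1.33] 0.14934436921485483 [-0.14  0.89 -0.02] 50.55
((455.2571105957031, -359.3664245605469), (36.540870666503906, 36.43309020996094), 72.84107971191406)
```

>>> {"api": "send_rows", "payload": {
  "motion": [
    [0,0,4,0,0,0,1],
    [0,0,8,0,0,0,1],
    [0,0,8,0,0,0,1],
    [0,0,8,0,0,0,1],
    [0,0,8,0,0,0,1],
    [0,0,8,0,0,0,1],
    [0,0,8,0,0,0,1],
    [0,0,8,0,0,0,1],
    [0,0,8,0,0,0,1],
    [0,0,8,0,0,0,1]
  ]
}}

```text
time_s: 51.55
eef_pos: [0.4556, -0.3602, 0.0473]
eef_rot: [-0.0, 0.941, 0.339, 0.0]
wrist_force: [-8.3, -0.5, 6.9]
opening: 0.149
grasp_force: 59.4
```

>>> {"api": "send_rows", "payload": {
  "motion": [
    [0,0,8,0,0,0,1],
    [0,0,8,0,0,0,1],
    [0,0,8,0,0,0,1],
    [0,0,8,0,0,0,1],
    [0,0,8,0,0,0,1],
    [0,0,8,0,0,0,1],
    [0,0,8,0,0,0,1],
    [0,0,8,0,0,0,1],
    [0,0,8,0,0,0,1],
    [0,0,8,0,0,0,1]
  ]
}}

```text
time_s: 52.55
eef_pos: [0.4555, -0.3596, 0.0474]
eef_rot: [-0.0, 0.939, -0.345, -0.0]
wrist_force: [-8.1, 1.0, 8.9]
opening: 0.15
grasp_force: 59.7
```

>>> {"api": "send_rows", "payload": {
  "motion": [
    [0,0,8,0,0,0,1],
    [0,0,8,0,0,0,1],
    [0,0,8,0,0,0,1],
    [0,0,8,0,0,0,1],
    [0,0,8,0,0,0,1],
    [0,0,6,0,0,0,1],
    [0,0,4,0,0,0,1],
    [0,0,2,0,0,0,1],
    [0,0,0,0,0,0,1],
    [0,0,0,0,0,0,1]
  ]
}}

```text
time_s: 53.55
eef_pos: [0.4558, -0.3592, 0.0474]
eef_rot: [0.001, -0.694, 0.72, 0.001]
wrist_force: [-8.0, 2.4, 8.7]
opening: 0.148
grasp_force: 59.7
```

```bash
python3 dial.py w14.npz
```

```text
[ 455.8 -359.2   47.3] [-0.     0.002 -1.   ] x az -92.1 [-0.87  0.38  1.7   0.    1.06  2.3 ] 0.14865549176701995 [ 0.34  1.51 -0.05] 53.75
((455.5893859863281, -360.70953369140625), (37.08582305908203, 36.2318115234375), 42.361778259277344)
```

>>> {"api": "send_rows", "payload": {
  "motion": [
    [0,0,8,0,0,0,1],
    [0,0,8,0,0,0,1],
    [0,0,7,0,0,0,1],
    [0,0,5,0,0,0,1],
    [0,0,3,0,0,0,1],
    [0,0,1,0,0,0,1],
    [0,0,0,0,0,0,1],
    [0,0,0,0,0,0,1],
    [0,0,0,0,0,0,1],
    [0,0,0,0,0,0,1]
  ]
}}

```text
time_s: 54.75
eef_pos: [0.4561, -0.3592, 0.0473]
eef_rot: [0.001, -0.469, 0.883, 0.001]
wrist_force: [-5.8, 1.9, 7.6]
opening: 0.148
grasp_force: 59.6
```

```bash
python3 dial.py w15.npz
```

```text
[ 456.1 -359.2   47.4] [ 0.001  0.002 -1.   ] x az -124.1 [-0.87  0.38  1.7   0.    1.06  2.86] 0.1479673122705408 [ 0.44  1.31 -0.04] 54.95
((455.2324523925781, -360.43505859375), (36.37022399902344, 36.811737060546875), 11.499006271362305)
```

Exactly 240°. Release, lift and check.

>>> {"api": "send_rows", "payload": {
  "motion": [
    [0,0,0,0,0,0,-1],
    [0,0,0,0,0,0,-1],
    [0,0,0,0,0,0,-1],
    [0,0,0,0,0,0,-1],
    [0,0,0,0,0,-10,-1],
    [0,0,0,0,0,-30,-1],
    [0,0,0,0,0,-40,-1],
    [0,0,0,0,0,-45,-1],
    [0,0,0,0,0,-45,-1],
    [0,0,0,0,0,-20,-1]
  ]
}}

```text
time_s: 55.95
eef_pos: [0.4583, -0.3612, 0.2432]
eef_rot: [0.003, -0.469, 0.883, -0.005]
wrist_force: [0.8, 0.1, -0.0]
opening: 0.997
grasp_force: 0.0
```

```bash
python3 dial.py w16.npz; python3 - <<'E'
from bench import ctrl
import numpy as np,cv2
d=np.load("w16.npz");s=ctrl.camera("scene")["color"]
t=ctrl.camera("top")["color"]
o=np.zeros((600,800,3),np.uint8);o[:300,:400]=cv2.resize(d["color"],(400,300));o[:300,400:]=cv2.resize(t,(400,300));o[300:,:400]=cv2.resize(s,(400,300));o[300:,400:]=cv2.resize(s[180:330,180:400],(400,300))
cv2.imwrite("pics/fin.png",o[:,:,::-1])
E
```

```text
[ 456.8 -359.5  237.1] [ 0.004  0.    -1.   ] x az -124.1 [-0.87  0.17  1.56  0.    1.41  2.86] 1.0010163357019657 [ 0.08  0.03 -0.01] 56.15
((455.5074462890625, -359.9892272949219), (41.29676055908203, 13.091534614562988), 55.86774826049805)
```

View pics/fin.png

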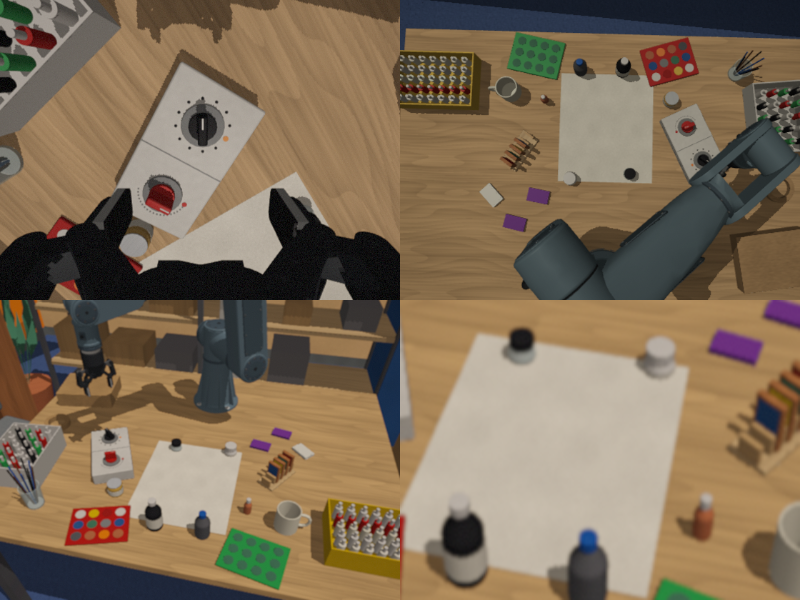

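The final view shows the mat empty, four plaques upright in the rack, and every bystander standing. The dial bar is at 240° from off, the red mark is at its dot, and the gripper is clear.

```bash
python3 -c "
from bench import ctrl
print(ctrl.hand_in())"
```

```text
the job is handed in; nothing more can be done
None
```

Handed in (verdict not shown): red counter back at its zero stop, all four plaques upright one to a slot, timer dial at 8 clicks, gripper clear, and nothing knocked over.

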